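Close the fruit slicer and stand it on edge against its rack

TASK

Put the hand slicer away: with it still lying on the counter, turn its thickness dial all the way back to the zero stop so that the blade is closed, then slide it to the empty hoop rack and tip it up so that it stands on its long edge on the counter, lengthwise beside the rack's foot, about in its middle and close up against it, with the dial still at zero. Leave the apples, jar, bowl, mug and food holder where they stand.

Things in the scene. Friction and masses are not known exactly. Their poses are not given: they have to be found in the camera images.
- slicer: hand slicer: grey plastic, steel plates, black handle, about 0.3 to 0.6 kg, loose, lying deck up. Body 146 (its x) x 104 (y) x 34 mm (z, out of the deck); the handle runs on 59 mm from the -x end. Origin: centre of the body's underside. At the start its handle points away from the robot, up to 0.5 rad askew. Hollow below: a 6 mm deck on 8 mm skirts
- slicer_centre (a point): centre of the slicer's 146 x 104 x 34 mm body; 17 mm above the counter when it lies, 52 mm when it stands upright on a long edge (steady by itself, that edge being 34 mm wide)
- handle_grip (a point): middle of the slicer's handle, a bar along the slicer's x, 26 mm wide (y) and 22 mm high, its top 32 mm above the counter; at x -103, y 0, z 21 mm of the slicer. Can be gripped from above to slide the slicer on the counter
- lip_a (a point): lower edge of the bare deck in the middle of the slicer's +y long side (at x 0, y +52, z 28 mm of the slicer). The skirt is cut out here over 72 mm (x -36 to +36 mm), so that a fingertip fits under the 6 mm thick deck edge to lift it: 28 mm clear above the counter, hollow all the way across
- lip_b (a point): the same on the slicer's -y long side (at x 0, y -52, z 28 mm)
- dial (a joint): thickness dial on the deck, rad: 0 at its zero stop (blade closed), up to 2.6, 0.9 to 2.4 at the start; grows as it turns clockwise seen from above, so turn it anticlockwise to zero. Stays where it is left (friction about 0.03 N m); the slicer may turn a little on the counter with it
- dial_grip (a point): middle of the dial's grip bar, on the dial's axis, at x -50, y 0, z 47 mm of the slicer. Bar 34 mm long, 10 mm wide, 16 mm high (z 39 to 55 mm), on a disc of 18 mm radius whose top is at z 39 mm. The bar lies along this frame's x, which turns with the dial: along the slicer's x at dial 0, at dial value d turned clockwise from it by d
- rack: empty rack, fixed, the same from both sides: black foot 280 mm long (x), 80 wide (y), 30 high, with inverted-U hoops of 8 mm rod along x, 256 mm long, crossbars' axes 92 mm high, outer hoops' rods 24 mm from the middle line. Origin: centre of the foot's underside. Stands left or right of the slicer, x pointing away from the robot within 0.2 rad. The dial fits under the crossbar
- chopping_board: yellow-green chopping board lying on the counter, fixed, 220 (x) x 150 (y) x 12 mm; origin at the centre of its underside; on the other side of the slicer from the rack, with a knife and the red apple on it
- apple: red apple, 78 mm across, 68 mm high, loose, on the chopping board; origin at the centre of its underside
- salt_jar: glass jar with steel lid, 54 mm across, 85 mm high, loose; origin at the centre of its underside
- bowl: white bowl, 110 mm across, 50 mm high, loose; origin at the centre of its underside
- mug: blue mug, 76 mm across plus a handle of about 30 mm, 88 mm high, loose; origin at the centre of its underside
- food_holder: food holder of the slicer, grey disc 88 mm across with a knob, 50 mm high, loose; origin at the centre of its underside
- apple2: peeled yellow apple, 78 mm across, 68 mm high, loose; origin at the centre of its underside
Things that resemble listed ones, but are neither listed nor needed, are in the scene too. What is shaped like the slicer but red is not meant.

How it is judged:
By the outcome, as a careful person would: the job done as asked, in the order asked, and still so for the second after the job is handed in, with the robot touching nothing.
It also fails if it takes over 67 s, if anything falls off the work surface, if the arm or the gripper's body presses on something with over 40 N, if the wrist force passes 120 N, or if a joint passes its speed limit or range.

ROBOT

A 6-joint arm with a two-finger parallel gripper is mounted at the origin on the work surface. World frame = base frame: x ahead of the robot, y to its left, z up, the work surface at z = 0. Lengths are in mm, angles in rad, forces in N, time in s.
With the tool pointing down it reaches from about 375 to 825 mm from the base axis. Payload 5.5 kg.
Tool frame: the origin (TCP) lies at the very end of the fingers, on their centre line; the grasp point (between the pads) lies 19 mm behind it; z points along the fingers, y is the direction in which the jaws open and shut (so a half turn about z gives the same grasp; the last joint's range is limited). The gripper opens to 85 mm and grips with 20 to 120 N. Pads are 22 mm wide; open, the fingers measure 114 mm over their backs; the gripper's body (76 mm by 85 mm) begins 54 mm behind the grasp point. The pads swing forward as they close: fully open they stand 13 mm farther back than shut.
Start: joints at [-1.128, 0.314, -0.047, 1.21, 0, 1.571], TCP at [257.079, -542.13, 231.299] pointing down, gripper open.
Joint ranges: [-2.67, 2.67], [-0.69, 1.73], [-1.03, 1.25], [-2.08, 2.16], [-1.42, 1.45], [-3.14, 3.14]. Speed limits (rad/s): [2.39, 2.39, 3.01, 3.14, 3.14, 3.14].

INTERFACE

Orientations are given as [roll, pitch, yaw] about the fixed x, y, z axes, in that order (R = Rz(yaw) Ry(pitch) Rx(roll)).
In Python, from plant import manip, imaging gives the robot as it stands. The module is installed in compiled form; this text tells all that it offers.
- The arm moves only by the shell command python3 -m creep 'ROWS'. ROWS is a JSON object of lists of equal length, an entry for each row: "claw": the gripper's target within -1 to 1 (shut at 1, half-way at 0, fully open at -1); "offset": the shift along the tool's x, y, z in cm, a list of three; "rotation": the turn, a rotation vector about the tool's x, y, z in rad, a list of three. In form: {"claw": [claw, ...], "offset": [[x, y, z], ...], "rotation": [[rx, ry, rz], ...]}. A call has 1 to 10 rows; each row is the pose to reach, as a shift and turn from the pose measured when the call began, along the tool's axes at that moment; what a row does not reach only later rows make up. A row lasts 1/10 s, in which the tool goes at most 50 mm and 8.59 degrees, less where a joint would pass 70% of its speed; a pose out of reach is approached as far as the arm can. A call with a gripper value outside its range is refused whole. The fingers move at their own pace and stop on an object; the grip force is fixed at half the most. Time passes only in rows, so rows that repeat a pose let the fingers close. It gives the time, the measured TCP pose, the force and the opening at its end, in the units of the state.
- manip.sense(): the state, without advancing time (a new reading comes with each control period).
- imaging.read_camera(name): name is "scene" or "top" or "wrist"; returns a dict with "color" (384x512x3 uint8, red, green, blue), "intrinsics" (3x3 intrinsics, pixels), "k1" (the pictures are not rectified: a ray, as slopes to the right and down, at radius r is drawn at 1 + k1 r^2 times it, then the intrinsics apply), "origin" and "orientation" of the camera in the world; the wrist camera has in their place "T_tool_cam" (4x4, takes a point from camera to tool coordinates, whose origin is the TCP and whose axes are the flange's). Camera axes: x right, y down, z forward; pixel columns grow to the right and rows downward; lengths in mm; the calibration is good to about 2 mm. A picture is of the moment at which its call begins: read the wrist's pose just before it. There is no depth.
- manip.job_done(): hands the job in, once; it reports no verdict.
The state is a dict: "time": time; "joints": joint angles; "dq": joint speeds; "tau": joint torques, N m; "tool_pos": TCP position; "tool_rot": TCP orientation; "contact_force": force on the tool from outside, world axes, zero at the start; "ft_torque": the same for the moment, N m; "finger_gap": finger opening in mm.
Only numpy, scipy, OpenCV 4.12 (cv2) and the standard library are available. Lean on these libraries where they do the work, as an engineer would, in place of code of your own. Each camera call takes 0.05 s, during which the arm holds its last target.

## Working session

There is one attempt and no reset: what is moved stays moved. The work goes in short steps, Python scripts to look and compute and a shell command to move; the robot and the scene stay as the last step left them, time stands still between calls to the robot, and variables do not carry over. Pictures are saved under pics/ and viewed, and the job is handed in when it is done.

```bash
mkdir -p pics; ls; python3 - <<'E'
from plant import manip, imaging
import cv2
print(manip.sense())
for n in ["scene","top","wrist"]:
    r=imaging.read_camera(n)
    cv2.imwrite(f"pics/{n}0.png",r["color"][:,:,::-1])
    print(n,{k:(v.tolist() if hasattr(v,'tolist') else v) for k,v in r.items() if k!="color"})
E
```

```text
pics
{'time': 0.0, 'joints': array([-1.12800169e+00,  3.14250818e-01, -4.81184710e-02,  1.21019291e+00,
        1.10297483e-05,  1.57079155e+00]), 'dq': array([-0.00014585, -0.00142201,  0.00144334, -0.00105819, -0.00041248,
        0.0004042 ]), 'tau': array([-1.18672284e-03, -5.39588320e+01,  3.39751911e+01,  1.91902451e-02,
        7.60865214e-05,  2.25635745e-06]), 'tool_pos': array([ 256.82631005, -541.59169341,  230.40243613]), 'tool_rot': array([-3.13982679e+00, -1.10381582e-05,  4.42799389e-01]), 'contact_force': array([ 1.33675027, -0.85391191, -0.21632414]), 'ft_torque': array([-0.03940536, -0.0274162 , -0.00018179]), 'finger_gap': 85.40965590354236}
scene {'intrinsics': [[410.3029718545932, 0.0, 254.95190038556015], [0.0, 410.3029718545932, 186.222323011365], [0.0, 0.0, 1.0]], 'k1': -0.06162872711269784, 'origin': [1085.0492587777305, -166.8459859052132, 1078.4190003282015], 'orientation': [-2.5856250497541478, -0.004298643252753198, 1.3586700530562048]}
top {'intrinsics': [[478.29317292125137, 0.0, 256.213837838081], [0.0, 478.29317292125137, 194.35132094723775], [0.0, 0.0, 1.0]], 'k1': -0.08289539751341304, 'origin': [348.3451586092783, -25.966597660752957, 1343.455342781714], 'orientation': [-3.0381187863729124, -0.010029674688317503, -1.5943410389410515]}
wrist {'intrinsics': [[333.2295512427533, 0.0, 258.03451255959953], [0.0, 333.2295512427533, 191.7040690771173], [0.0, 0.0, 1.0]], 'k1': -0.05123643427285663, 'T_tool_cam': [[-0.00025056100756717047, -0.9531114908386911, -0.3026192711154221, 77.86920072066624], [0.999999317746058, -0.000584080561734836, 0.001011611247412665, 0.3199297231091247], [-0.001140932338035568, -0.30261881118189793, 0.9531109869224333, -141.24092169092123], [0.0, 0.0, 0.0, 1.0]]}
```

View pics/top0.png

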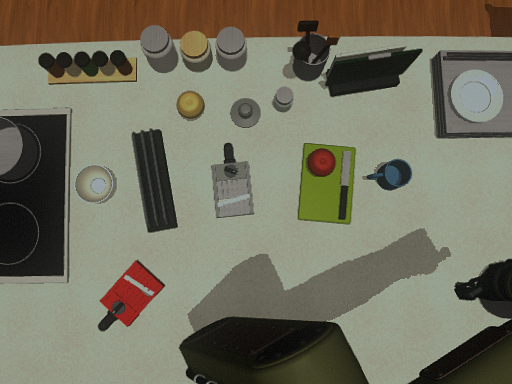

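View pics/scene0.png

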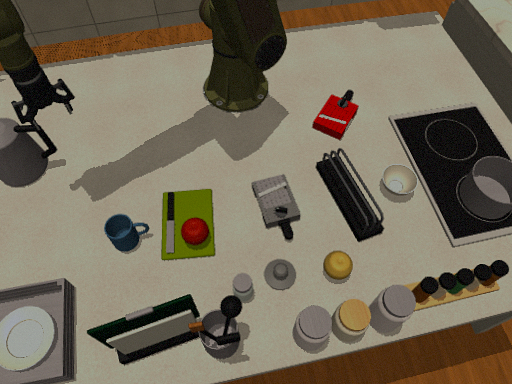

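View pics/wrist0.png

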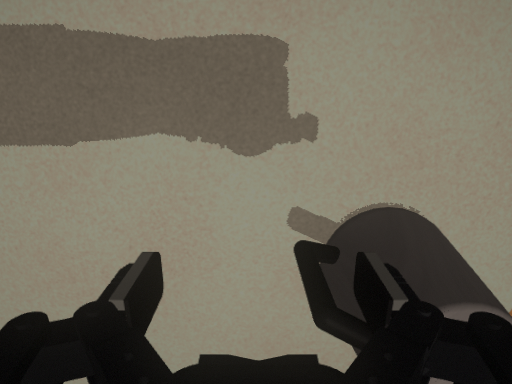

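The top view shows the grey slicer at about (232,190) with its handle up, the rack on its left at (155,180), and the board on its right at (327,183). The slicer-shaped things are the grey one (232,190) and the red one (132,293). The grey one fits and the red one is excluded. I'll confirm in an enlarged crop.

```bash
cat > h.py <<'E'
import numpy as np, cv2
from scipy.spatial.transform import Rotation as R
from plant import manip, imaging
def rot(e): return R.from_euler('xyz',e).as_matrix()
def cam(n):
    s=manip.sense(); r=imaging.read_camera(n)
    if n=="wrist":
        T=np.eye(4); T[:3,:3]=rot(s["tool_rot"]); T[:3,3]=s["tool_pos"]
        M=T@np.array(r["T_tool_cam"])
        r["o"],r["Rm"]=M[:3,3],M[:3,:3]
    else: r["o"],r["Rm"]=np.array(r["origin"]),rot(r["orientation"])
    return r
def proj(r,P):
    P=np.atleast_2d(np.array(P,float)); c=(P-r["o"])@r["Rm"]
    m=c[:,:2]/c[:,2:]; q=(m**2).sum(1,keepdims=True); m=m*(1+r["k1"]*q)
    K=np.array(r["intrinsics"]); return m*[K[0,0],K[1,1]]+[K[0,2],K[1,2]]
def unproj(r,uv,z):
    K=np.array(r["intrinsics"]); uv=np.atleast_2d(np.array(uv,float))
    d=(uv-[K[0,2],K[1,2]])/[K[0,0],K[1,1]]; m=d.copy()
    for _ in range(30): m=d/(1+r["k1"]*(m**2).sum(1,keepdims=True))
    v=np.c_[m,np.ones(len(m))]@r["Rm"].T
    return r["o"]+v*((z-r["o"][2])/v[:,2])[:,None]
def crop(r,name,u0,v0,u1,v1,s=6):
    im=r["color"][v0:v1,u0:u1,::-1]
    im=cv2.resize(im,None,fx=s,fy=s,interpolation=cv2.INTER_CUBIC)
    for u in range((u0//10+1)*10,u1,10): cv2.putText(im,str(u),((u-u0)*s,8),0,.3,(0,0,255)); cv2.line(im,((u-u0)*s,10),((u-u0)*s,16),(0,0,255))
    for v in range((v0//10+1)*10,v1,10): cv2.putText(im,str(v),(0,(v-v0)*s+4),0,.3,(0,0,255)); cv2.line(im,(20,(v-v0)*s),(26,(v-v0)*s),(0,0,255))
    cv2.imwrite("pics/"+name,im)
E
python3 - <<'E'
from h import *
r=cam("top"); crop(r,"t1.png",125,120,260,240,5)
r=cam("scene"); crop(r,"s1.png",240,135,390,250,5)
E
```

```text
(no output)
```

View pics/t1.png

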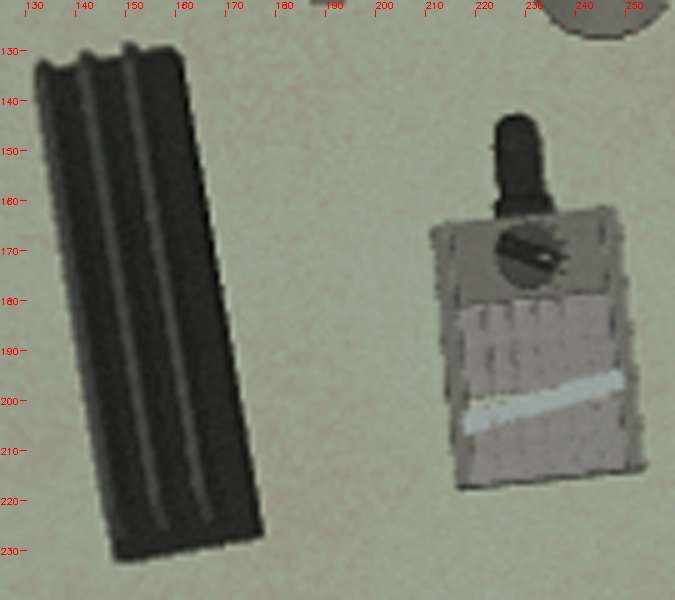

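View pics/s1.png

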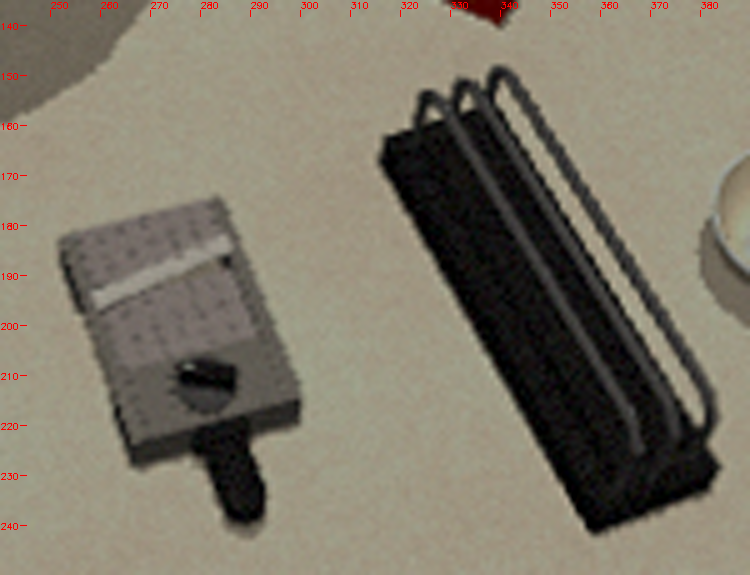

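The crops confirm the grey slicer: its dial is at top (231,171), its handle top is at (228,145), and its blade is the light strip. The rack has three hoops and its right foot edge runs from (161,133) to (178,227). Next I'll fit the poses.

```bash
cat > fit.py <<'E'
from h import *
from scipy.optimize import least_squares
def fit(obs,p0):  # obs: list (camrec, local pts, uv)
    def res(p):
        c,s=np.cos(p[2]),np.sin(p[2]); o=[]
        for r,L,uv in obs:
            L=np.array(L,float); W=np.c_[p[0]+c*L[:,0]-s*L[:,1],p[1]+s*L[:,0]+c*L[:,1],L[:,2]]
            o.append((proj(r,W)-uv).ravel())
        return np.concatenate(o)
    q=least_squares(res,p0,x_scale=[10,10,.1]); return q.x,res(q.x).round(1)
E
python3 - <<'E'
from fit import *
t=cam("top"); s=cam("scene")
# slicer local corners: far-left(handle side, world+y): x-73,y-52
FL,FR,NR,NL=[-73,-52,34],[-73,52,34],[73,52,34],[73,-52,34]
g=lambda p:[p[0],p[1],0]
ot=(t,[FL,FR,NR,NL],[(211.5,165.5),(247,161.5),(253.5,213.5),(217,217.5)])
os=(s,[FL,FR,NR,NL],[(300,215),(266,223.5),(252,182.5),(284,174.5)])
p0=[600,40,np.pi]
for o in ([ot],[os],[ot,os]): print(fit(o,p0))
# rack x away; near right bottom etc
rt=(t,[[-140,-40,0],[140,-40,0]],[(177.5,227),(162,133)])
rs=(s,[[140,-40,0],[140,-40,30],[-140,-40,30],[-140,-40,0],[140,40,30]],[(359.5,241.5),(357,236),(316.5,162.5),(316.5,167),(383.5,227.5)])
for o in ([rt],[rs],[rt,rs]): print(fit(o,[600,200,0]))
print("dial", unproj(t,[(224.5,168.5),(237,173)],55),unproj(s,[(275.5,208.5),(286.5,211)],55))
E
```

```text
(array([499.34361359,  23.42043202,   3.23511871]), array([-0.9, -0. ,  0.9, -0.3,  0.6, -0.1, -0.7,  0.3]))
(array([504.70597901,  24.30399837,   3.21295538]), array([ 0.3, -0.1, -0.2,  0.5, -0.4, -0.3,  0.3, -0.2]))
(array([501.5449485 ,  23.92453611,   3.22540249]), array([-0.8, -1. ,  1. , -0.9,  0.1, -0.6, -1.1, -0.6,  0.1, -1.3, -0.2,
       -0.4, -1. , -0.9, -0.4, -1.2]))
(array([5.29297106e+02, 2.41427666e+02, 1.58525191e-01]), array([ 0.2,  1.1, -0.2, -1.1]))
(array([5.30439727e+02, 2.44590095e+02, 1.53982272e-01]), array([-2.3,  0.1,  2.5,  1.2,  0.1, -1.5, -1.1, -0.6,  0.6,  0.4]))
(array([5.30178831e+02, 2.43536556e+02, 1.56677997e-01]), array([-0.6,  0.8, -0.8, -1.4, -2.6,  0. ,  2.3,  1.1, -0.3, -1.5, -1.5,
       -0.5,  0.3,  0.3]))
dial [[554.52128367  42.65554558  55.        ]
 [541.3752845    8.85520377  55.        ]] [[549.34858449  12.77153203  55.        ]
 [563.70149317  41.36326554  55.        ]]
```

```bash
python3 -m creep '{"claw":[-1,-1,-1,-1,-1,-1,-1,-1,-1,-1],"offset":[[5,-3.9,0],[10,-7.8,0],[15,-11.7,0],[20,-15.6,0],[24,-19,0],[28,-22,2],[32,-25,4],[36,-28,6],[39,-30,6],[39,-30,6]],"rotation":[[0,0,0],[0,0,0],[0,0,0],[0,0,0],[0,0,0],[0,0,0],[0,0,0],[0,0,0],[0,0,0],[0,0,0]]}'; python3 -c "
from plant import manip;print(manip.sense()['joints'])"
```

```text
time: 1.35
tool_pos: [481.5, -102.0, 171.0]
tool_rot: [3.141, -0.0, 0.443]
contact_force: [0.8, -0.7, 0.3]
finger_gap: 85.2
[-2.08830807e-01  1.46487700e-01 -4.01092963e-01  1.02282273e+00
  1.74440954e-04  2.49002975e+00]
```

```bash
python3 -m creep '{"claw":[-1,-1,-1,-1,-1,-1,-1],"offset":[[4,-3,0],[8,-6,1],[11.8,-8.8,2],[11.8,-8.8,2],[11.8,-8.8,2],[11.8,-8.8,2],[11.8,-8.8,2]],"rotation":[[0,0,-0.15],[0,0,-0.3],[0,0,-0.45],[0,0,-0.6],[0,0,-0.717],[0,0,-0.717],[0,0,-0.717]]}'; python3 - <<'E'
from h import *
r=cam("wrist"); cv2.imwrite("pics/w1.png",r["color"][:,:,::-1])
E
```

```text
time: 2.05
tool_pos: [550.3, 28.1, 151.0]
tool_rot: [3.141, -0.0, 1.157]
contact_force: [0.2, -0.3, 0.4]
finger_gap: 85.5
```

View pics/w1.png

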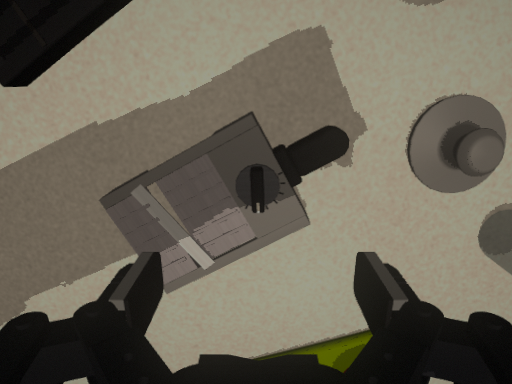

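The wrist view shows the slicer corners at (252,113), (309,222), (168,292) and (101,202). The dial bar runs vertically from (258,167) to (258,212), so it is already aligned with the tool's x.

```bash
python3 - <<'E'
from fit import *
r=cam("wrist"); crop(r,"w1c.png",90,100,320,300,3)
FL,FR,NR,NL=[-73,-52,34],[-73,52,34],[73,52,34],[73,-52,34]
o=(r,[FL,FR,NR,NL],[(251.5,113.5),(309,222),(168,292),(101.5,201.5)])
print(fit([o],[500,24,3.2]))
a=unproj(r,[(257.5,167),(258.5,212)],55);print(a,a.mean(0),np.arctan2(*(a[0]-a[1])[[1,0]]))
E
```

```text
(array([502.23059787,  24.70001992,   3.23433209]), array([-0. , -1.3,  3.2,  1. , -0.1,  2.8, -3.2, -1. ]))
[[559.10413354  46.90933194  55.        ]
 [545.63334403  14.41577656  55.        ]] [552.36873879  30.66255425  55.        ] 1.1777947190159597
```

View pics/w1c.png

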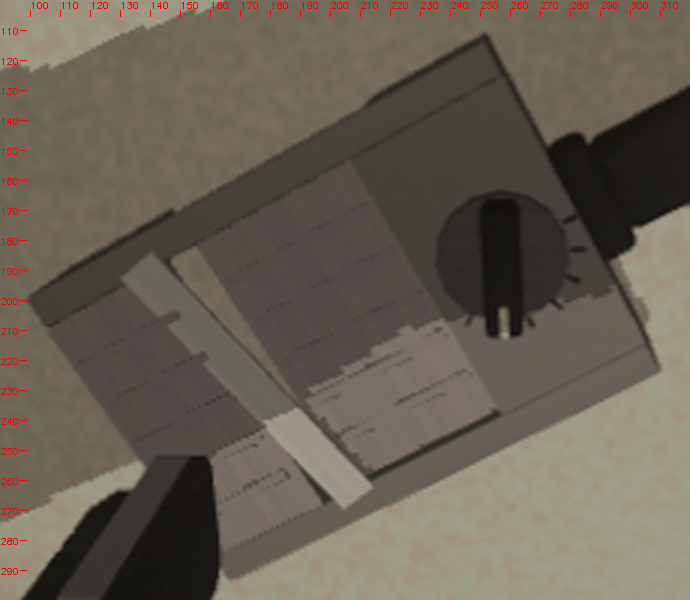

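```bash
python3 -m creep '{"claw":[-0.5,-0.3,0,0.2,0.2,0.2,0.2],"offset":[[0.25,0.1,4],[0.25,0.1,8],[0.25,0.1,10.2],[0.25,0.1,10.8],[0.25,0.1,10.8],[0.25,0.1,10.8],[0.25,0.1,10.8]],"rotation":[[0,0,0],[0,0,-0.02],[0,0,-0.02],[0,0,-0.02],[0,0,-0.02],[0,0,-0.02],[0,0,-0.02]]}'; python3 - <<'E'
from h import *
r=cam("wrist"); cv2.imwrite("pics/w2.png",r["color"][:,:,::-1])
E
```

```text
time: 2.85
tool_pos: [553.8, 29.7, 44.9]
tool_rot: [3.138, -0.002, 1.177]
contact_force: [-0.1, -0.4, 0.2]
finger_gap: 34.3
```

View pics/w2.png

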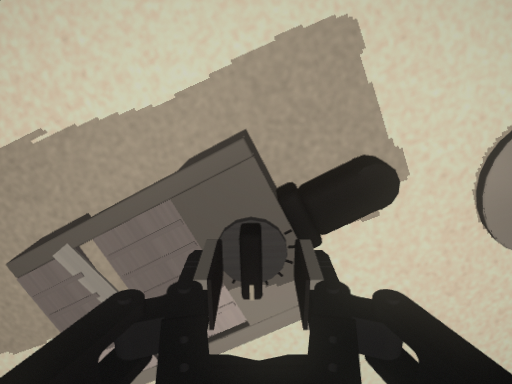

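The bar (252,225–298) sits between the open fingers, about 2 mm left of centre. I'll shift, close and turn.

```bash
python3 -m creep '{"claw":[0.3,1,1,1,1,1,1],"offset":[[0,-0.2,0.2],[0,-0.2,0.2],[0,-0.2,0.2],[0,-0.2,0.2],[0,-0.2,0.2],[0,-0.2,0.2],[0,-0.2,0.2]],"rotation":[[0,0,0],[0,0,0],[0,0,0],[0,0,0],[0,0,0],[0,0,0],[0,0,0]]}'; python3 -m creep '{"claw":[1,1,1,1,1,1,1,1,1,1],"offset":[[0,0,0],[0,0,0],[0,0,0],[0,0,0],[0,0,0],[0,0,0],[0,0,0],[0,0,0],[0,0,0],[0,0,0]],"rotation":[[0,0,-0.1],[0,0,-0.2],[0,0,-0.3],[0,0,-0.4],[0,0,-0.5],[0,0,-0.6],[0,0,-0.7],[0,0,-0.8],[0,0,-0.9],[0,0,-0.9]]}'; python3 - <<'E'
from h import *
print(manip.sense()["ft_torque"])
r=cam("wrist"); cv2.imwrite("pics/w3.png",r["color"][:,:,::-1])
E
```

```text
time: 3.6
tool_pos: [551.6, 30.8, 43.4]
tool_rot: [3.139, -0.002, 1.177]
contact_force: [-3.2, 1.1, 6.2]
finger_gap: 8.2
time: 4.6
tool_pos: [550.0, 30.7, 43.4]
tool_rot: [3.141, -0.0, 2.079]
contact_force: [-4.1, -0.8, 5.3]
finger_gap: 8.1
[0.00128622 1.05834919 0.02458374]
```

View pics/w3.png

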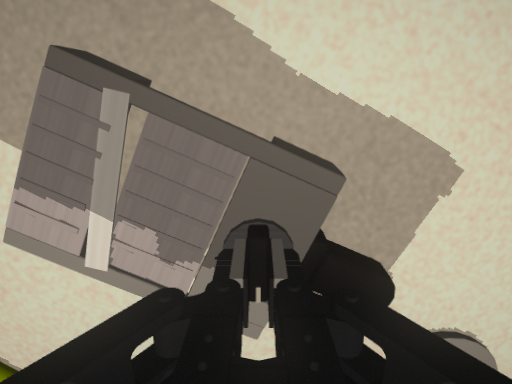

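Gripped, and the dial is turning while the slicer stays put. Continuing to the stop.

```bash
python3 -m creep '{"claw":[1,1,1,1,1,1,1,1,1,1],"offset":[[0,0,0],[0,0,0],[0,0,0],[0,0,0],[0,0,0],[0,0,0],[0,0,0],[0,0,0],[0,0,0],[0,0,0]],"rotation":[[0,0,-0.12],[0,0,-0.24],[0,0,-0.36],[0,0,-0.48],[0,0,-0.6],[0,0,-0.72],[0,0,-0.84],[0,0,-0.95],[0,0,-1.05],[0,0,-1.1]]}'; python3 -c "
from plant import manip;print(manip.sense()['ft_torque'])"
python3 -m creep '{"claw":[1,1,1,1],"offset":[[0,0,0],[0,0,0],[0,0,0],[0,0,0]],"rotation":[[0,0,-0.05],[0,0,-0.1],[0,0,-0.1],[0,0,-0.1]]}'; python3 - <<'E'
from h import *
print(manip.sense()["ft_torque"])
r=cam("wrist"); cv2.imwrite("pics/w4.png",r["color"][:,:,::-1])
E
```

```text
time: 5.65
tool_pos: [549.0, 29.3, 43.4]
tool_rot: [-3.139, -0.001, -3.103]
contact_force: [-1.7, -4.3, 1.9]
finger_gap: 8.0
[-0.92227167  0.55572929 -0.08481428]
time: 6.05
tool_pos: [548.9, 29.5, 43.4]
tool_rot: [-3.14, -0.001, -3.004]
contact_force: [0.3, 0.6, 0.5]
finger_gap: 8.1
[ 0.36109364  0.08949491 -0.09295101]
```

View pics/w4.png

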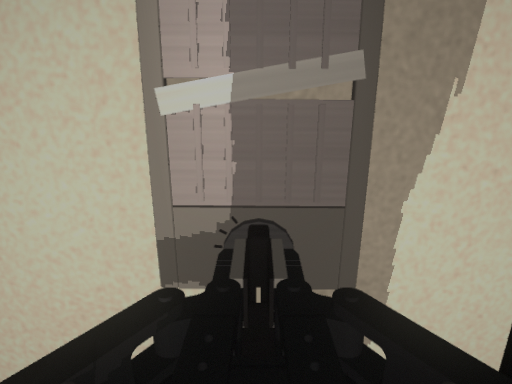

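```bash
python3 -m creep '{"claw":[1,1,1,1],"offset":[[0,0,0],[0,0,0],[0,0,0],[0,0,0]],"rotation":[[0,0,-0.05],[0,0,-0.1],[0,0,-0.1],[0,0,-0.1]]}'; python3 -c "
from plant import manip;print(manip.sense()['ft_torque'])"
python3 -m creep '{"claw":[0,-0.3,-0.5,-0.5,-0.5,-0.5,-0.7,-1,-1],"offset":[[0,0,0],[0,0,0],[0,0,0],[0,0,0],[0,0,-4],[0,0,-8],[0,0,-11],[0,0,-11],[0,0,-11]],"rotation":[[0,0,0],[0,0,0],[0,0,0],[0,0,0],[0,0,0],[0,0,0],[0,0,0],[0,0,0],[0,0,0]]}'; python3 - <<'E'
from h import *
print(manip.sense()["joints"])
r=cam("wrist"); cv2.imwrite("pics/w5.png",r["color"][:,:,::-1])
r=cam("top");crop(r,"t5.png",125,120,260,240,5)
E
```

```text
time: 6.5
tool_pos: [548.8, 29.8, 43.4]
tool_rot: [-3.14, -0.002, -2.905]
contact_force: [0.3, 2.2, 0.3]
finger_gap: 8.1
[ 0.45195131  0.16305347 -0.0822185 ]
time: 7.4
tool_pos: [549.6, 29.9, 154.0]
tool_rot: [-3.14, 0.0, -2.906]
contact_force: [-0.1, 0.1, 0.9]
finger_gap: 85.8
[ 0.05521787  0.26399086 -0.29433686  1.01193874 -0.00151849 -0.18076342]
```

View pics/w5.png

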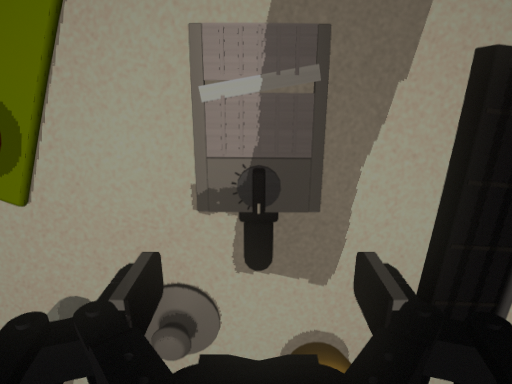

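The wrist view shows the slicer aligned with the tool. Its corners are (190,24), (330,24), (321,212) and (197,212), and the dial bar lies along the slicer's axis at (259,168–212), so the dial is at zero.

```bash
python3 - <<'E'
from fit import *
r=cam("wrist")
FL,FR,NR,NL=[-73,-52,34],[-73,52,34],[73,52,34],[73,-52,34]
o=(r,[FL,FR,NR,NL],[(321,211.5),(197,211.5),(189.5,24),(330.5,24)])
p,res=fit([o],[500,24,3.3]);print(p,res)
a=unproj(r,[(259,168),(258,212)],55);print(a.mean(0),np.arctan2(*(a[1]-a[0])[[1,0]]))
h=p[:2]-103*np.array([np.cos(p[2]),np.sin(p[2])]);print("handle",h, "seen",unproj(r,[(258.5,268),(258.5,243)],25))
s=manip.sense();print(s["tool_pos"],s["tool_rot"])
# rack right foot edge in wrist, if useful
print(unproj(r,[(475,52),(421,290)],0),proj(r,[[520,60,0]]))
R_=np.array([530.2,243.5]);y=.157;ex=np.array([np.cos(y),np.sin(y)]);ey=np.array([-ex[1],ex[0]])
for k in (140,-140): print(R_+k*ex-40*ey, proj(r,[np.r_[R_+k*ex-40*ey,0]]),proj(r,[np.r_[R_+k*ex-40*ey,30]]))
E
```

```text
[500.5829521   18.91434899   3.37473889] [ 0.4  2.4 -0.1  2.  -2.4 -1.7  2.1 -1.3]
[545.64960393  28.99700885  55.        ] 0.21446711054181625
handle [600.79621553  42.71144616] seen [[626.60279959  48.46452228  25.        ]
 [602.12573337  42.57255422  25.        ]]
[547.82065795  29.82350329 151.91779461] [-3.14086195 -0.00405152 -2.90552554]
[[401.22532985 181.20654382   0.        ]
 [627.53560097 221.72067859   0.        ]] [[299.04954793 153.38379192]]
[674.73234376 225.88178193] [[407.72738472 327.28847288]] [[420.06174088 347.4751857 ]]
[398.17612122 182.10215449] [[477.31587879  48.58762659]] [[501.56937936  44.54829963]]
```

```bash
python3 - <<'E'
from h import *
t=cam("top");s=cam("scene")
for n,a,b,z in [("holder",(245,112),(280,273),25),("apple2",(190,104),(338,265),35),("apple",(321,162),(195,231),45),("jar",(284,96),(243,284),60),("bowl",(96,184),(399,180),30),("mug",(396,175),(123,232),60)]:
    print(n,unproj(t,a,z).round(),unproj(s,b,z).round())
print(unproj(t,[(303,144),(355,147),(351,223),(298,220)],12).round())
E
python3 -m creep '{"claw":[-0.5,-0.3,-0.3,-0.3,-0.3,-0.3],"offset":[[-3,0,3],[-5.4,0,6],[-5.4,0,10],[-5.4,0,13],[-5.4,0,14.2],[-5.4,0,14.2]],"rotation":[[0,0,0],[0,0,0],[0,0,0],[0,0,0],[0,0,0],[0,0,0]]}'; python3 - <<'E'
from h import *
r=cam("wrist"); cv2.imwrite("pics/w6.png",r["color"][:,:,::-1])
E
```

```text
holder [[720. -16.  25.]] [[728. -17.  25.]]
apple2 [[744. 138.  35.]] [[742. 140.  35.]]
apple [[ 569. -223.   45.]] [[ 567. -221.   45.]]
jar [[ 753. -125.   60.]] [[ 748. -121.   60.]]
bowl [[523. 403.  30.]] [[519. 412.  30.]]
mug [[ 526. -426.   60.]] [[ 537. -415.   60.]]
[[ 627. -179.   12.]
 [ 615. -327.   12.]
 [ 400. -306.   12.]
 [ 412. -157.   12.]]
time: 8.25
tool_pos: [597.6, 42.1, 7.4]
tool_rot: [3.141, -0.009, -2.906]
contact_force: [-0.0, -0.9, -0.3]
finger_gap: 55.9
```

View pics/w6.png

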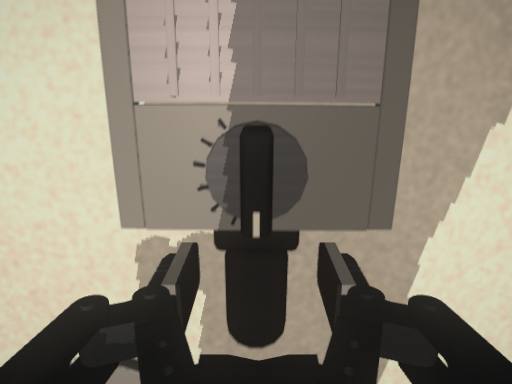

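The handle (257,250–345) is centred between the fingers, and the dial bar lies along the slicer's axis at zero. I'll grip it and slide to the rack.

```bash
python3 -m creep '{"claw":[0.5,1,1,1,1,1],"offset":[[0,0,0],[0,0,0],[0,0,0],[0,0,0],[0,0,0],[0,0,0]],"rotation":[[0,0,0],[0,0,0],[0,0,0],[0,0,0],[0,0,0],[0,0,0]]}';  python3 -m creep '{"claw":[1,1,1,1,1,1,1,1,1,1],"offset":[[-0.6,0.6,0],[-1.4,1.5,0],[-2.2,2.4,0],[-3,3.3,0],[-3.8,4.2,0],[-4.6,5.1,0],[-5.4,6,0],[-6,6.8,0],[-6.3,7.05,0],[-6.3,7.05,0]],"rotation":[[0,0,0],[0,0,0.01],[0,0,0.02],[0,0,0.03],[0,0,0.04],[0,0,0.05],[0,0,0.06],[0,0,0.07],[0,0,0.077],[0,0,0.077]]}'; python3 - <<'E'
from h import *
r=cam("wrist"); cv2.imwrite("pics/w7.png",r["color"][:,:,::-1])
r=cam("top");crop(r,"t7.png",125,120,260,240,5)
r=cam("scene");crop(r,"s7.png",240,135,390,250,5)
E
```

```text
time: 8.9
tool_pos: [600.8, 42.1, 11.4]
tool_rot: [-3.14, -0.002, -2.906]
contact_force: [-1.1, -0.6, 7.7]
finger_gap: 24.7
time: 9.9
tool_pos: [645.8, 126.5, 11.5]
tool_rot: [-3.14, -0.003, -2.982]
contact_force: [-1.8, -1.5, 3.6]
finger_gap: 25.1
```

View pics/w7.png

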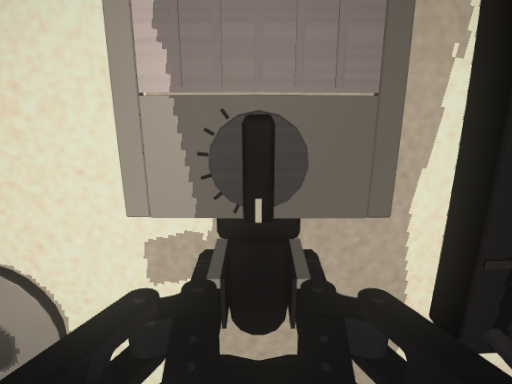

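View pics/t7.png

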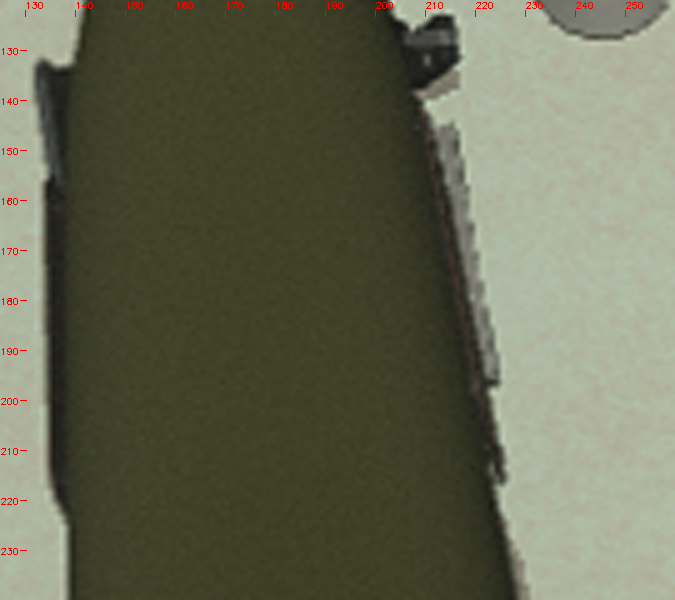

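```bash
python3 - <<'E'
from fit import *
r=cam("wrist"); crop(r,"w7c.png",380,0,512,384,2)
a=unproj(r,[(126,217),(392,217)],34);print(a,a.mean(0))
d=a[1]-a[0];print("len",np.linalg.norm(d),"yaw x", np.arctan2(d[1],d[0])-np.pi/2)
b=unproj(r,[(479,0),(430,318)],0);print(b,np.arctan2(*(b[1]-b[0])[[1,0]]))
print(unproj(r,[(103,0),(415,0)],34))
E
```

```text
[[625.7060901   71.21054776  34.        ]
 [609.3539615  172.68923281  34.        ]] [617.5300258  121.94989028  34.        ]
len 102.78772119516788 yaw x 0.15976519950210277
[[519.39831912 200.30649082   0.        ]
 [675.80976162 228.2872576    0.        ]] 0.17701957205983962
[[550.9831616   59.86971401  34.        ]
 [534.93521694 159.97315352  34.        ]]
```

View pics/w7c.png

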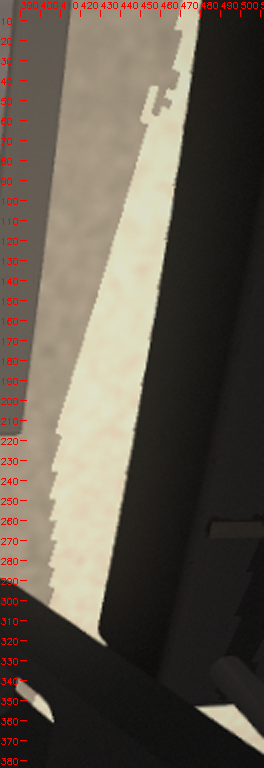

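View pics/s7.png

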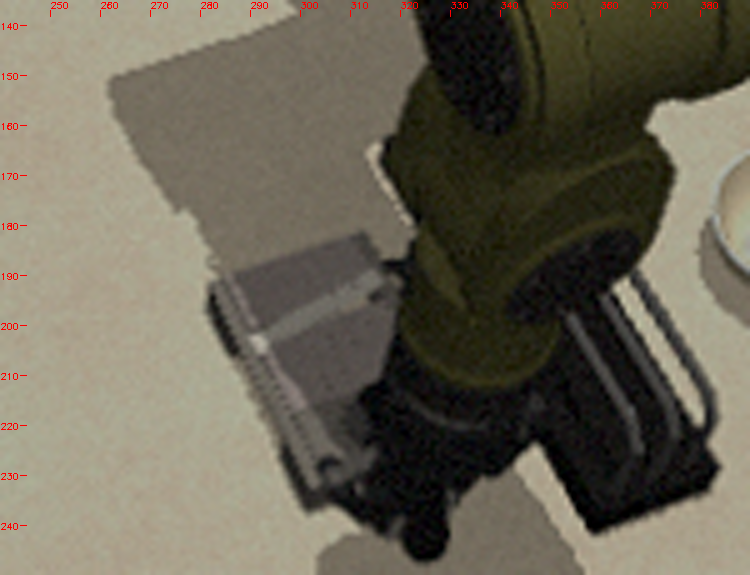

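The wrist fit puts the slicer centre at about (545,110) and parallel to the foot, with its rack-side edge about 42 mm from the foot. That leaves about 8 mm after tipping, and along the rack it is −9 mm from the middle. I'll release, retreat and turn the tool for the lip.

```bash
python3 -m creep '{"claw":[-0.3,-0.4,-0.4,-0.4,-0.4,-0.4,-0.4,-0.4,-0.4],"offset":[[0,0,0],[0,0,0],[0,0,0],[0,0,-2],[0,0,-6],[0,0,-10],[0,0,-14],[0,0,-15],[0,0,-15]],"rotation":[[0,0,0],[0,0,0],[0,0,0],[0,0,0],[0,0,0],[0,0,0],[0,0,0],[0,0,0],[0,0,0]]}'; python3 -m creep '{"claw":[0,0.5,1,1,1,1,1,1,1,1],"offset":[[2,-2.4,0],[4,-4.8,0],[6,-7.2,0],[8,-9.6,0],[10,-12,0],[10.2,-12.2,0],[10.2,-12.2,0],[10.2,-12.2,0],[10.2,-12.2,0],[10.2,-12.2,0]],"rotation":[[0,0,0.15],[0,0,0.3],[0,0,0.45],[0,0,0.6],[0,0,0.75],[0,0,0.9],[0,0,1.05],[0,0,1.2],[0,0,1.35],[0,0,1.5]]}'; python3 - <<'E'
from h import *
print(manip.sense()["joints"])
r=cam("wrist"); cv2.imwrite("pics/w8.png",r["color"][:,:,::-1])
E
```

```text
time: 11.0
tool_pos: [647.8, 126.7, 163.9]
tool_rot: [3.141, 0.003, -2.983]
contact_force: [-0.0, 0.1, 0.9]
finger_gap: 59.8
time: 12.0
tool_pos: [565.1, -10.0, 161.3]
tool_rot: [-3.141, -0.001, 1.794]
contact_force: [-0.0, -0.6, 0.4]
finger_gap: 0.1
[-1.81228889e-02  2.86192106e-01 -2.47144707e-01  1.03787209e+00
  7.34930770e-04  1.32900890e+00]
```

View pics/w8.png

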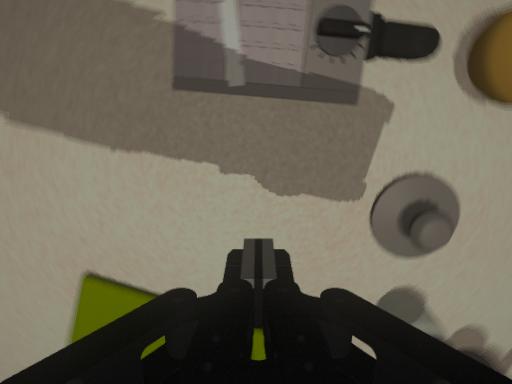

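```bash
python3 - <<'E'
from h import *
r=cam("wrist"); crop(r,"w8c.png",165,50,375,115,3)
print(unproj(r,[(174,78),(362,94)],34).round(1),unproj(r,[(174,90),(357,104)],0).round(1))
q=R.from_euler('z',.064)*R.from_euler('y',1.047)
print(q.as_rotvec())
E
```

```text
[[484.4  57.7  34. ]
 [629.3  77.7  34. ]] [[477.7  46.8   0. ]
 [637.6  70.1   0. ]]
[-0.03350357  1.04662901  0.05804312]
```

View pics/w8c.png

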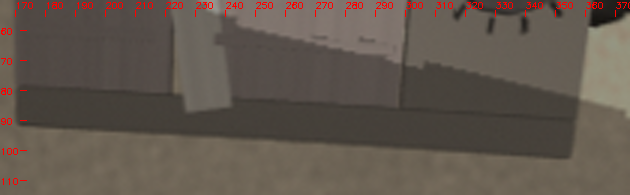

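```bash
python3 - <<'E'
from h import *
r=cam("wrist")
a=unproj(r,[(172.5,91.5),(356,102.5)],34);print(a.round(1),a.mean(0),np.linalg.norm(a[1]-a[0]),np.arctan2(*(a[1]-a[0])[[1,0]]))
E
python3 -m creep '{"claw":[1,1,1,1,1,1,1,1,1,1],"offset":[[0,0,0],[0,0,0],[0,0,0],[0,0,0],[0,0,0],[0,0,0],[0,0,0],[0,0,0],[0,0,0],[0,0,0]],"rotation":[[0,0.13,0.03],[0,0.26,0.06],[-0.01,0.39,0.06],[-0.015,0.52,0.06],[-0.02,0.65,0.06],[-0.025,0.78,0.06],[-0.03,0.91,0.06],[-0.033,1.047,0.058],[-0.033,1.047,0.058],[-0.033,1.047,0.058]]}'; python3 - <<'E'
from h import *
print(manip.sense()["joints"])
s=manip.sense();print(rot(s["tool_rot"]).round(3))
r=cam("wrist"); cv2.imwrite("pics/w9.png",r["color"][:,:,::-1])
r=cam("scene"); cv2.imwrite("pics/s9.png",r["color"][:,:,::-1])
E
```

```text
[[484.1  46.6  34. ]
 [625.8  71.2  34. ]] [554.96587804  58.92384537  34.        ] 143.7952153709186 0.17183563526723666
time: 13.15
tool_pos: [564.9, -10.1, 159.3]
tool_rot: [-3.138, -1.048, 1.737]
contact_force: [0.6, -0.3, 0.6]
finger_gap: 0.2
[-0.44505343  0.82665375  0.14586916  1.67684479  0.78576499  0.61653091]
[[-0.083  0.986 -0.147]
 [ 0.492  0.169  0.854]
 [ 0.867 -0.002 -0.499]]
```

View pics/w9.png

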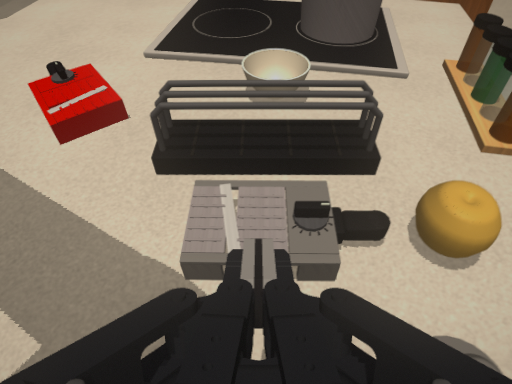

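View pics/s9.png

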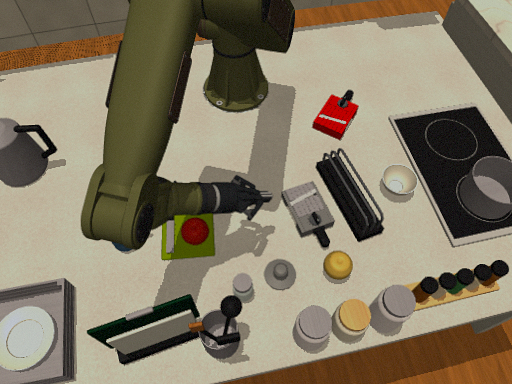

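```bash
python3 - <<'E'
from h import *
r=cam("scene"); s=manip.sense(); Z=rot(s["tool_rot"])[:,2]
for L in range(0,500,50): 
    p=s["tool_pos"]-L*Z; print(L,p.round(),proj(r,p).round())
r=cam("top"); cv2.imwrite("pics/t9.png",r["color"][:,:,::-1])
for L in range(0,500,50): 
    p=s["tool_pos"]-L*Z; print(L,proj(r,p).round())
E
```

```text
0 [566.  -9. 164.] [[271. 195.]]
50 [573. -52. 189.] [[255. 196.]]
100 [581. -95. 215.] [[239. 196.]]
150 [ 588. -137.  240.] [[221. 196.]]
200 [ 595. -180.  265.] [[203. 197.]]
250 [ 602. -223.  290.] [[183. 197.]]
300 [ 610. -265.  315.] [[162. 198.]]
350 [ 617. -308.  340.] [[140. 198.]]
400 [ 624. -350.  366.] [[116. 199.]]
450 [ 631. -393.  391.] [[ 91. 199.]]
0 [[243. 157.]]
50 [[260. 151.]]
100 [[278. 146.]]
150 [[296. 141.]]
200 [[316. 135.]]
250 [[336. 129.]]
300 [[357. 123.]]
350 [[379. 116.]]
400 [[401. 109.]]
450 [[425. 103.]]
```

View pics/t9.png

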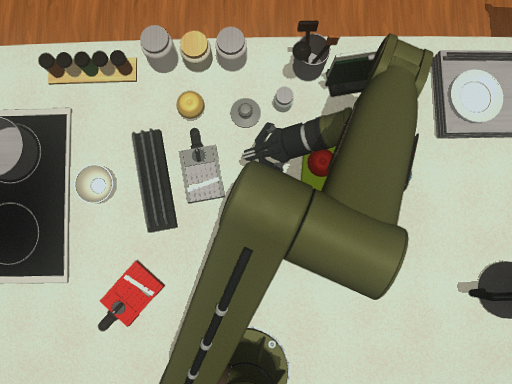

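```bash
python3 - <<'E'
from h import *
t=cam("top");s=cam("scene")
for z in (200,250,300,350,400): print(z,unproj(t,(400,75),z).round(),unproj(s,(112,215),z).round())
print("stand",unproj(t,[(330,93),(420,50),(395,92)],40).round(),unproj(s,[(90,330),(195,298),(120,360),(205,343)],20).round())
print("cup",unproj(t,(310,60),80),"jar",unproj(t,(284,96),80))
E
```

```text
200 [[ 760. -408.  200.]] [[ 561. -405.  200.]]
250 [[ 742. -391.  250.]] [[ 590. -392.  250.]]
300 [[ 724. -375.  300.]] [[ 620. -378.  300.]]
350 [[ 706. -358.  350.]] [[ 650. -365.  350.]]
400 [[ 688. -341.  400.]] [[ 680. -351.  400.]]
stand [[ 766. -257.   40.]
 [ 892. -526.   40.]
 [ 767. -444.   40.]] [[ 775. -522.   20.]
 [ 746. -249.   20.]
 [ 862. -451.   20.]
 [ 864. -241.   20.]]
cup [[ 848.69706269 -198.97086564   80.        ]] jar [[ 747.00200602 -123.80428576   80.        ]]
```

```bash
cat >> h.py <<'E'
def off(target):
    s=manip.sense(); return (rot(s["tool_rot"]).T@(np.array(target,float)-s["tool_pos"])/10).round(2)
E
python3 - <<'E'
from h import *
for i in range(3): print(manip.sense()["tool_pos"])
for z in (90,30,14): print(off([560.1,24.5,z]))
E
```

```text
[565.99515367  -9.46828344 164.51466023]
[565.99515367  -9.46828344 164.51466023]
[565.99515367  -9.46828344 164.51466023]
[-4.71 -0.04  6.73]
[-9.9  -0.07  9.74]
[-11.28  -0.08  10.55]
```

```bash
python3 -m creep '{"claw":[1,1,1,1,1,1,1,1,1],"offset":[[-2,0,2.5],[-4,0,5],[-6,0,7],[-8,0,8.4],[-9.5,-0.1,9.4],[-10.5,-0.1,10],[-11.1,-0.1,10.4],[-11.1,-0.1,10.4],[-11.1,-0.1,10.4]],"rotation":[[0,0,0],[0,0,0],[0,0,0],[0,0,0],[0,0,0],[0,0,0],[0,0,0],[0,0,0],[0,0,0]]}'; python3 - <<'E'
from h import *
s=manip.sense();print(s["joints"],s["tool_pos"])
r=cam("wrist"); cv2.imwrite("pics/w10.png",r["color"][:,:,::-1])
print(proj(r,[554.5,59,34]))
r=cam("scene"); crop(r,"s10.png",230,140,350,240,6)
print(manip.sense()["tool_pos"])
E
```

```text
time: 14.35
tool_pos: [560.5, 23.8, 17.0]
tool_rot: [3.13, -1.044, 1.751]
contact_force: [1.1, -0.0, 0.2]
finger_gap: -0.0
[-0.40154333  0.95055869  0.02754713  1.39453923  0.81565904  0.65993382] [560.45193795  23.80033578  16.96736792]
[[257.10620801 174.92262291]]
[560.51023967  23.75548613  17.05380536]
```

View pics/w10.png

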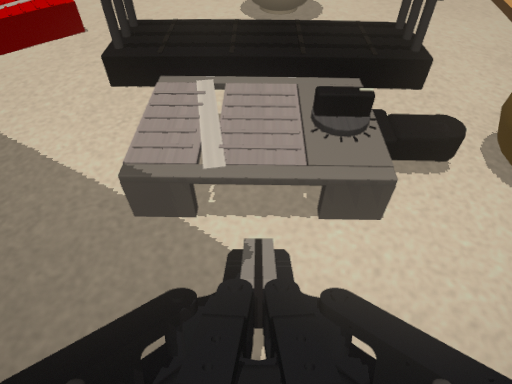

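View pics/s10.png

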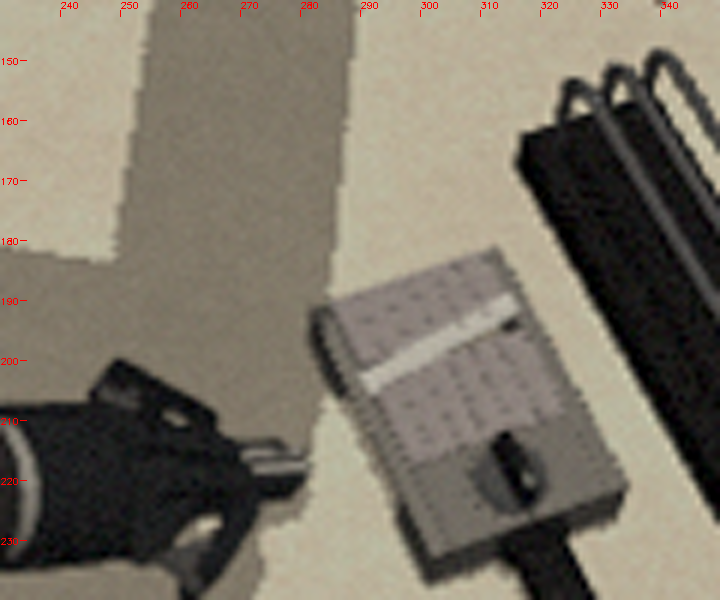

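```bash
python3 - <<'E'
from h import *
r=cam("wrist"); s=manip.sense()
print(unproj(r,[(258,167)],34),unproj(r,[(258,178)],28),unproj(r,[(133,180),(393,180)],34))
K=np.array(r["intrinsics"]);T=np.array(r["T_tool_cam"])
for uv in [(244,238.5),(273,238.5),(258,238.5)]:
    d=np.array([(uv[0]-K[0,2])/K[0,0],(uv[1]-K[1,2])/K[1,1],1]);v=T[:3,:3]@d;o=T[:3,3]
    print(o-v*o[2]/v[2])
crop(r,"w10c.png",180,150,340,290,4)
E
```

```text
[[553.99395519  64.86995862  34.        ]] [[554.38960526  62.76485647  28.        ]] [[493.46627381  44.58329582  34.        ]
 [623.16822589  67.63904807  34.        ]]
[ 7.81102268 -5.90017324  0.        ]
[7.80337693e+00 7.67587231e+00 2.84217094e-14]
[7.80733162 0.65380136 0.        ]
```

View pics/w10c.png

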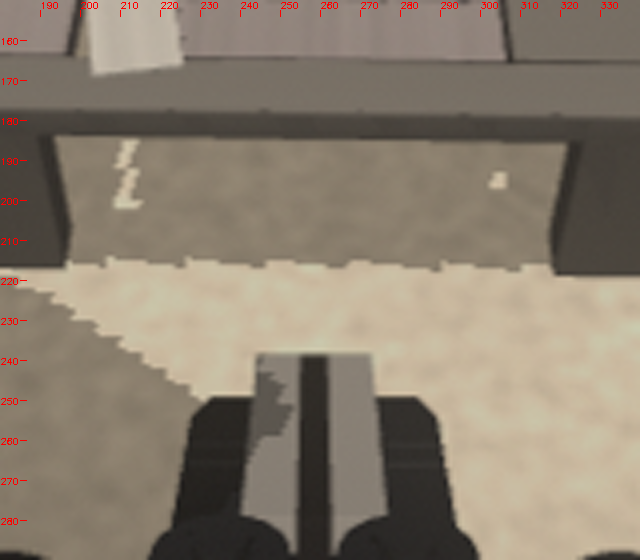

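```bash
python3 - <<'E'
from h import *
print(off([560,24,13]),off([557,42,13]),off([554,60.5,13]))
E
```

```text
[-0.33 -0.04  0.22] [ 0.59 -0.03  1.8 ] [ 1.53 -0.02  3.42]
```

```bash
python3 -m creep '{"claw":[1,1,1,1,1,1,1,1],"offset":[[-0.35,0,0.2],[0.1,0,1],[0.6,0,1.8],[1,0,2.5],[1.25,0,3],[1.5,0,3.4],[1.5,0,3.4],[1.5,0,3.4]],"rotation":[[0,0,0],[0,0,0],[0,0,0],[0,0,0],[0,0,0],[0,0,0],[0,0,0],[0,0,0]]}'; python3 - <<'E'
from h import *
s=manip.sense();print(s["tool_pos"])
r=cam("wrist"); cv2.imwrite("pics/w11.png",r["color"][:,:,::-1])
E
```

```text
time: 15.3
tool_pos: [554.2, 60.2, 12.9]
tool_rot: [3.129, -1.043, 1.752]
contact_force: [0.2, -1.3, 0.5]
finger_gap: -0.1
[554.24553184  60.22947078  12.9139242 ]
```

View pics/w11.png

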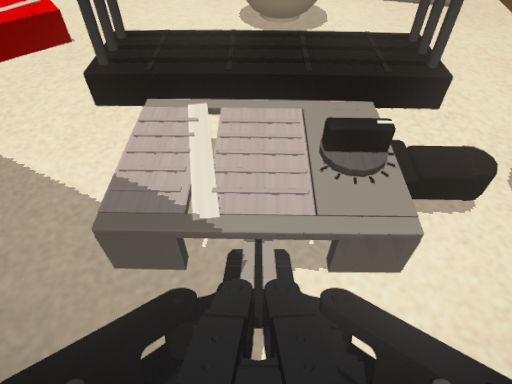

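The fingertip is under the lip: the deck's front edge at row 232 covers the tips at column 258. Now to lift it.

```bash
python3 - <<'E'
from h import *
s=manip.sense(); p=s["tool_pos"]; u=np.array([-.165,.986,0])
for a,b in [(0,5),(1,10),(3,15),(5,20),(8,25),(12,31),(16,38),(21,44),(26,50),(26,50)]: print(off(p+u*a+[0,0,b]).tolist(),end=',')
E
```

```text
[0.43, 0.0, -0.25],[0.91, 0.01, -0.42],[1.45, 0.01, -0.5],[1.98, 0.01, -0.57],[2.56, 0.02, -0.57],[3.28, 0.03, -0.52],[4.09, 0.03, -0.53],[4.86, 0.04, -0.4],[5.63, 0.04, -0.27],[5.63, 0.04, -0.27],
```

```bash
python3 -m creep '{"claw":[1,1,1,1,1,1,1,1],"offset":[[0.43,0,-0.25],[0.9,0,-0.42],[1.45,0,-0.5],[2,0,-0.57],[2.55,0,-0.57],[3.3,0,-0.52],[3.3,0,-0.52],[3.3,0,-0.52]],"rotation":[[0,0,0],[0,0,0],[0,0,0],[0,0,0],[0,0,0],[0,0,0],[0,0,0],[0,0,0]]}'; python3 - <<'E'
from h import *
s=manip.sense();print(s["tool_pos"])
r=cam("wrist"); cv2.imwrite("pics/w12.png",r["color"][:,:,::-1])
r=cam("scene"); crop(r,"s12.png",230,140,350,240,6)
E
```

```text
time: 16.15
tool_pos: [552.3, 72.0, 44.3]
tool_rot: [3.128, -1.043, 1.754]
contact_force: [0.5, -2.2, -1.3]
finger_gap: 0.3
[552.30658691  72.01960056  44.32744902]
```

View pics/w12.png

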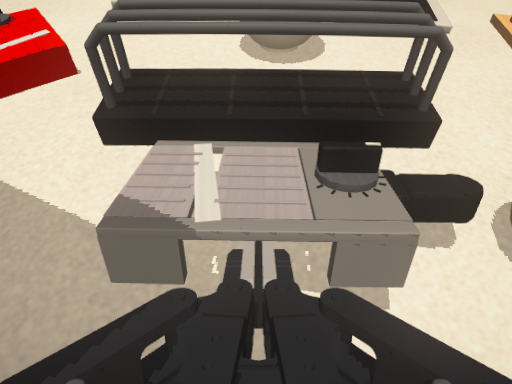

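View pics/s12.png

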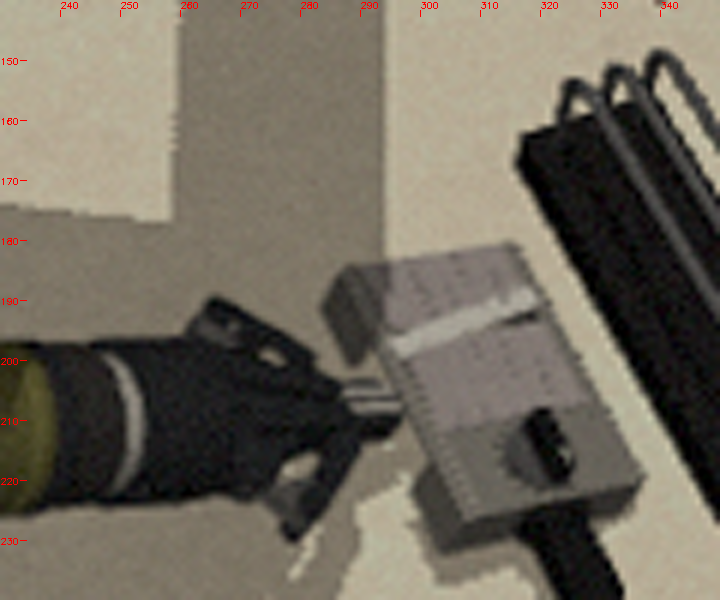

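```bash
python3 - <<'E'
from h import *
s=manip.sense(); p=s["tool_pos"]; u=np.array([-.165,.986,0])
for a,b in [(3,5),(6.5,10),(10.7,15),(15,20),(19.5,24.5),(24,28.5)]: print(off(p+u*a+[0,0,b]).tolist(),end=',')
E
```

```text
[0.58, 0.0, 0.01],[1.19, 0.01, 0.06],[1.83, 0.01, 0.17],[2.48, 0.02, 0.29],[3.1, 0.03, 0.45],[3.67, 0.03, 0.64],
```

```bash
python3 -m creep '{"claw":[1,1,1,1,1,1,1,1],"offset":[[0.58,0,0],[1.2,0,0.06],[1.83,0,0.17],[2.48,0,0.29],[3.1,0,0.45],[3.67,0,0.64],[3.67,0,0.64],[3.67,0,0.64]],"rotation":[[0,0,0],[0,0,0],[0,0,0],[0,0,0],[0,0,0],[0,0,0],[0,0,0],[0,0,0]]}'; python3 - <<'E'
from h import *
s=manip.sense();print(s["tool_pos"])
r=cam("wrist"); cv2.imwrite("pics/w13.png",r["color"][:,:,::-1])
r=cam("scene"); crop(r,"s13.png",230,140,350,240,6)
E
```

```text
time: 17.05
tool_pos: [548.1, 95.6, 72.8]
tool_rot: [3.128, -1.043, 1.754]
contact_force: [-0.4, -0.4, -0.8]
finger_gap: -0.2
[548.06298744  95.58457778  72.78744196]
```

View pics/w13.png

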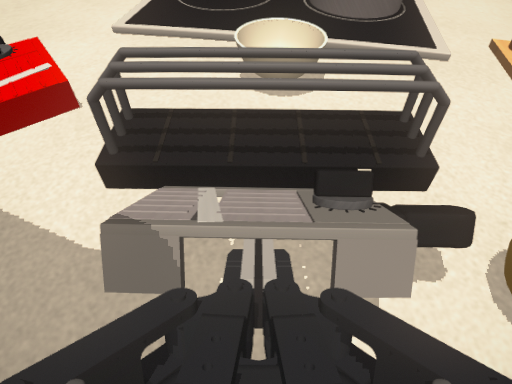

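View pics/s13.png

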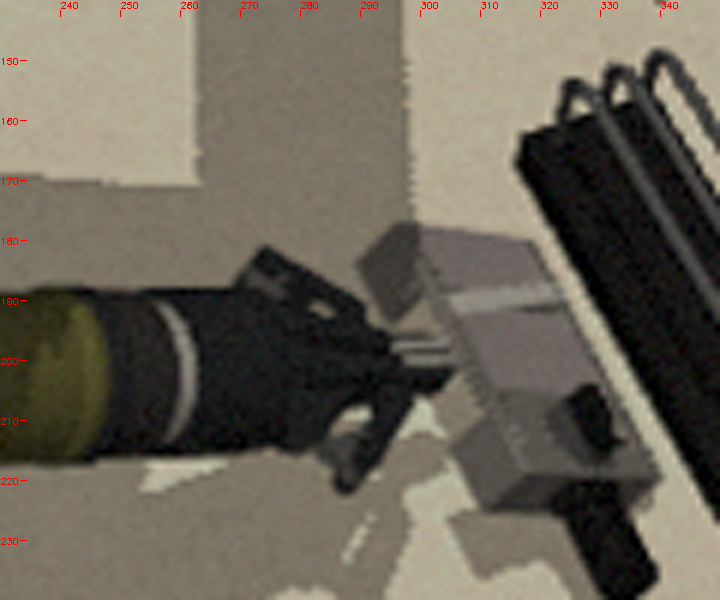

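```bash
python3 - <<'E'
from h import *
s=manip.sense(); p=s["tool_pos"]; u=np.array([-.165,.986,0])
for k in range(1,13):
    a=np.radians(3.5*k); du=-66*np.cos(a)+72.5*np.sin(a)+66; dz=72.5*np.cos(a)+66*np.sin(a)-72.5
    print(round(a,3),off(p+u*du+[0,0,dz]).tolist())
E
```

```text
0.061 [0.57, 0.0, 0.2]
0.122 [1.12, 0.01, 0.43]
0.183 [1.65, 0.01, 0.69]
0.244 [2.17, 0.02, 0.99]
0.305 [2.68, 0.02, 1.32]
0.367 [3.16, 0.03, 1.67]
0.428 [3.61, 0.03, 2.06]
0.489 [4.05, 0.03, 2.47]
0.55 [4.45, 0.04, 2.91]
0.611 [4.83, 0.04, 3.38]
0.672 [5.18, 0.04, 3.86]
0.733 [5.5, 0.05, 4.37]
```

```bash
python3 -m creep '{"claw":[1,1,1,1,1,1,1,1,1],"offset":[[0.57,0,0.2],[1.12,0,0.43],[1.65,0,0.69],[2.17,0,0.99],[2.68,0,1.32],[3.16,0,1.67],[3.6,0,2.06],[3.6,0,2.06],[3.6,0,2.06]],"rotation":[[0,-0.06,0],[0,-0.12,0],[0,-0.18,0],[0,-0.24,0],[0,-0.3,0],[0,-0.365,0],[0,-0.43,0],[0,-0.43,0],[0,-0.43,0]]}'; python3 - <<'E'
from h import *
s=manip.sense();print(s["tool_pos"],s["joints"])
r=cam("wrist"); cv2.imwrite("pics/w14.png",r["color"][:,:,::-1])
r=cam("scene"); crop(r,"s14.png",230,140,350,240,6)
E
```

```text
time: 18.05
tool_pos: [541.7, 131.0, 93.6]
tool_rot: [3.133, -0.615, 1.747]
contact_force: [0.3, -0.1, -0.2]
finger_gap: -0.1
[541.65787715 130.98205639  93.58837128] [-0.09986345  0.46123333 -0.31825028  0.97152332  0.59084245  1.2426128 ]
```

View pics/w14.png

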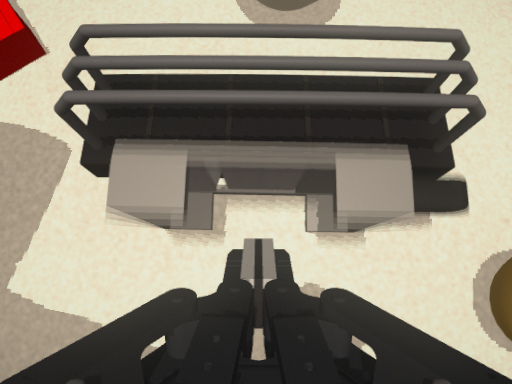

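View pics/s14.png

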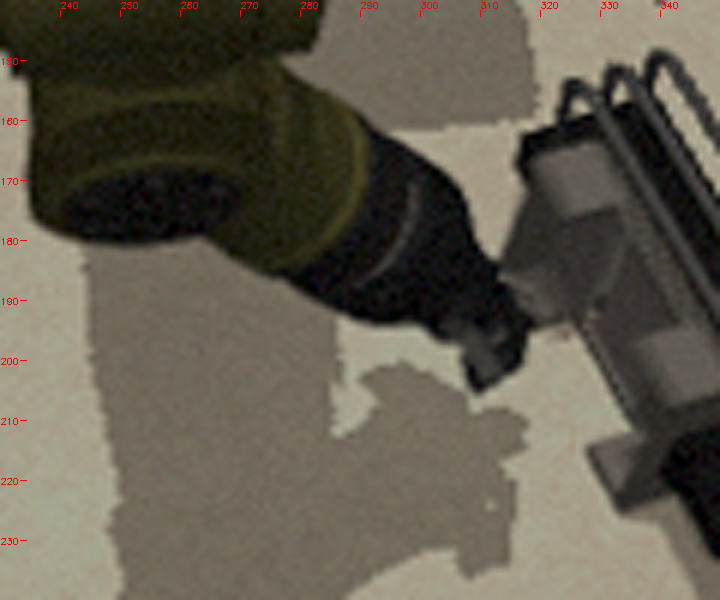

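The slicer has gone past its balance point and is standing or still settling, since the picture is blurred. I'll look again.

```bash
python3 -m creep '{"claw":[1,1,1,1],"offset":[[0,0,-0.5],[0,0,-1],[0,0,-1],[0,0,-1]],"rotation":[[0,0,0],[0,0,0],[0,0,0],[0,0,0]]}'; python3 - <<'E'
from h import *
r=cam("wrist"); cv2.imwrite("pics/w15.png",r["color"][:,:,::-1])
r=cam("scene"); crop(r,"s15.png",270,130,400,250,6)
r=cam("top"); crop(r,"t15.png",125,110,260,240,5)
E
```

```text
time: 18.55
tool_pos: [542.8, 124.1, 100.8]
tool_rot: [3.135, -0.615, 1.743]
contact_force: [-0.3, -0.0, -0.1]
finger_gap: 0.2
```

View pics/w15.png

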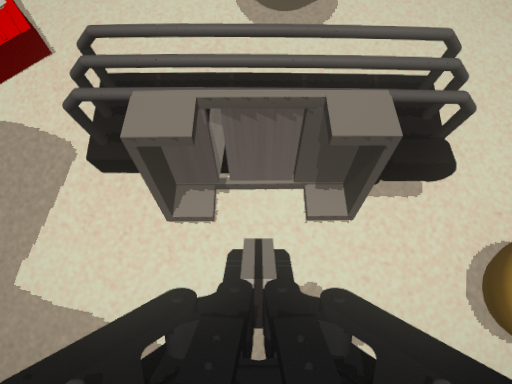

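View pics/s15.png

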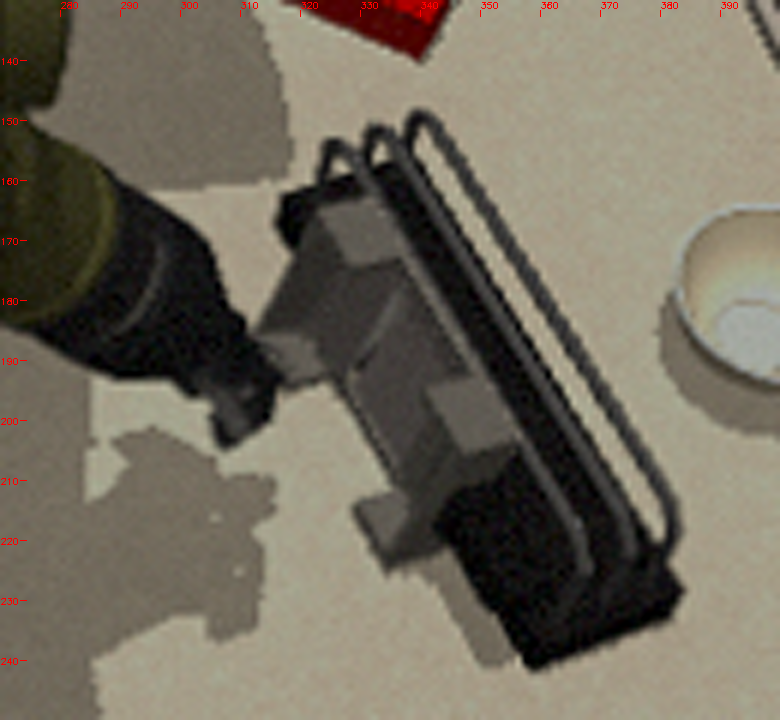

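View pics/t15.png

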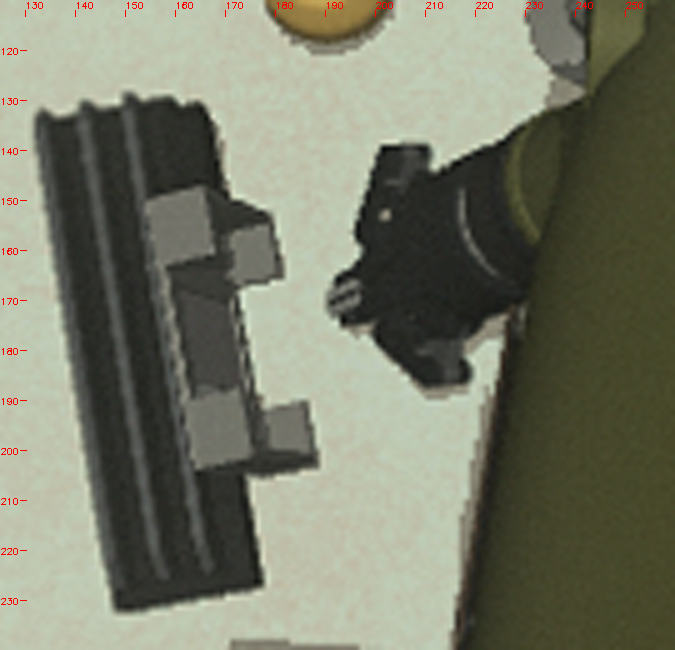

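```bash
python3 - <<'E'
from fit import *
r=cam("wrist")
a=unproj(r,[(165,220),(353,220)],0);print("outer bottom",a.round(1),np.linalg.norm(a[1]-a[0]))
b=unproj(r,[(122,137),(401,137)],104);print("outer top",b.round(1),np.linalg.norm(b[1]-b[0]))
c=unproj(r,[(134,92),(387,92)],104);print("deck top edge",c.round(1),np.linalg.norm(c[1]-c[0]))
print("foot corner",unproj(r,[(89,172),(452,175)],0).round(1))
crop(r,"w15c.png",70,80,470,230,2)
F=np.array([538.3,204.8]);ex=np.array([np.cos(.168),np.sin(.168)]);ey=np.array([-ex[1],ex[0]])
for q in (a,b,c):
    for k in q: print((k[:2]-F)@ex,(k[:2]-F)@ey)
t=cam("top")
o=unproj(t,[(154,150),(163.5,204),(167,146),(175.5,200.5)],104); 
for k in o: print("top",(k[:2]-F)@ex,(k[:2]-F)@ey)
E
```

```text
outer bottom [[463.5 150.9   0. ]
 [612.1 176.4   0. ]] 150.7342900185484
outer top [[462.7 171.9 104. ]
 [607.1 197.  104. ]] 146.55134444264422
deck top edge [[461.1 199.5 104. ]
 [598.5 223.5 104. ]] 139.50659968126286
foot corner [[389.2 179.9   0. ]
 [693.1 229.7   0. ]]
-82.75958612890516 -40.63646697693624
67.97434282558609 -40.30654374610189
-80.02998416693643 -19.746759336247568
66.52035564068012 -19.204117448193124
-77.028430912115 7.731291820903653
62.47670971382567 8.36933066348736
top 64.6130340150436 9.840900743099368
top -80.95815041798409 9.340391216981995
top 68.5950100555877 -25.766931977773396
top -77.87537028470543 -23.030000551806545
```

View pics/w15c.png

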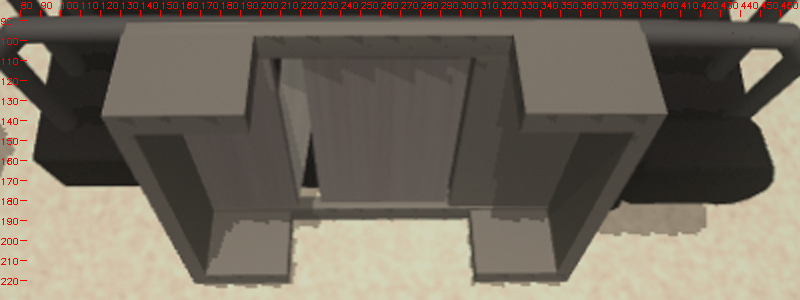

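The slicer is up, but the top edge looks about 15–20 mm nearer the rack than the bottom edge, so it may be leaning. I'll fit its pose with lean from all the views.

```bash
python3 - <<'E'
from h import *
from scipy.optimize import least_squares
F=np.array([538.3,204.8]);yr=.168;ex=np.array([np.cos(yr),np.sin(yr),0]);ey=np.array([-ex[1],ex[0],0]);ez=np.array([0,0,1.])
# standing coords: a along ex, b toward rack (0=outer underside,34=deck), c height ; rotation lean beta about ex through lower deck-side corner
def pts(p,L):
    a0,b0,yaw,be,z0=p; L=np.array(L,float)
    b=L[:,1]-34; c=L[:,2]
    B=b*np.cos(be)+c*np.sin(be); C=-b*np.sin(be)+c*np.cos(be)
    A=L[:,0]*np.cos(yaw)-B*np.sin(yaw); B2=L[:,0]*np.sin(yaw)+B*np.cos(yaw)
    return np.r_[F,0]+np.outer(a0+A,ex)+np.outer(b0+B2,ey)+np.outer(C+z0,ez)
w=cam("wrist");t=cam("top");s=cam("scene")
obs=[(w,[[-73,0,0],[73,0,0],[-73,0,104],[73,0,104],[-73,34,104],[73,34,104]],[(167,221),(353,221),(122,137.5),(401.5,137.5),(132,91),(390,91)]),
(t,[[73,34,104],[-73,34,104],[73,0,104],[-73,0,104],[73,0,0],[-73,0,0]],[(154,149.5),(163.5,204),(166.5,146.5),(175.5,200.5),(179,152.5),(188,203)])]
def res(p,ob=obs): return np.concatenate([(proj(r,pts(p,L))-uv).ravel() for r,L,uv in ob])
for ob in (obs,obs[:1],obs[1:]):
    q=least_squares(res,[0,0,0,0,0],args=(ob,),x_scale=[10,10,.1,.1,1]);print(q.x.round(3),np.degrees(q.x[3]),res(q.x,ob).round(1))
# same fit with z0=0
f=lambda p,ob:res(np.r_[p,0],ob)
for ob in (obs,obs[:1],obs[1:]):
    q=least_squares(f,[0,0,0,0],args=(ob,),x_scale=[10,10,.1,.1]);print(q.x.round(3),np.degrees(q.x[3]))
E
```

```text
[-6.818e+00 -8.834e+00  4.000e-03  2.050e-01 -2.714e+00] 11.750500329814672 [ 0.4  0.2 -0.3 -0.1 -1.2  0.5  1.1  0.5  1.1 -0.3 -0.6 -0.1 -0.8  0.5
 -0.7 -0.  -1.4  0.6 -0.7  0.8 -0.2  0.3 -0.   0. ]
[-6.849e+00 -8.771e+00  4.000e-03  2.070e-01 -2.907e+00] 11.842703417346321 [ 0.4  0.2 -0.4 -0.2 -1.1  0.3  0.8  0.2  1.2 -0.4 -0.9 -0.2]
[-6.893e+00 -9.520e+00 -1.000e-03  1.810e-01  1.972e+00] 10.360420066382183 [ 0.1 -0.1 -0.1 -0.4 -0.3  0.   0.2  0.5  0.   0.1 -0.  -0. ]
[-6.870e+00 -9.392e+00  4.000e-03  1.980e-01] 11.351619719526827
[-6.881e+00 -9.398e+00  4.000e-03  1.990e-01] 11.402454742478907
[-6.555e+00 -9.298e+00 -1.000e-03  1.820e-01] 10.40192757516135
```

The views agree: it leans about 11° towards the rack, with the lower deck corner about 9 mm off the foot and the top on the outer hoop. I'll pinch the bare deck edge from above, just over the crossbar, and set it upright.

```bash
cat >> h.py <<'E'
F=np.array([538.3,204.8,0]);yr=.168;ex=np.array([np.cos(yr),np.sin(yr),0]);ey=np.array([-ex[1],ex[0],0])
def W(a,b,z): return F+a*ex+b*ey+np.array([0,0,z])
def rv(rpy):
    s=manip.sense(); return (R.from_matrix(rot(s["tool_rot"]).T@rot(rpy))).as_rotvec()
E
python3 - <<'E'
from h import *
v=rv([np.pi,0,yr+np.pi]);print(v,np.linalg.norm(v),(v/np.linalg.norm(v)*.145).round(3), off(W(-7,-60,190)),off(W(-7,8.5,170)),W(-7,8.5,170))
E
```

```text
[ 0.48459425 -0.47757607 -1.5133849 ] 1.6592903157193133 [ 0.042 -0.042 -0.132] [ 6.75  0.28 -6.15] [11.2   0.28 -0.57] [529.97725972 212.00985396 170.        ]
```

```bash
python3 -m creep '{"claw":[1,1,1,1,0.5,0.3,0.3,0.3,0.3,0.3],"offset":[[1.5,0,-3],[4,0.1,-5],[6.5,0.3,-6],[8,0.3,-4.5],[9.5,0.3,-2.7],[11,0.3,-0.8],[11.2,0.3,-0.57],[11.2,0.3,-0.57],[11.2,0.3,-0.57],[11.2,0.3,-0.57]],"rotation":[[0,0,0],[0.042,-0.042,-0.132],[0.084,-0.084,-0.264],[0.126,-0.126,-0.396],[0.168,-0.168,-0.528],[0.21,-0.21,-0.66],[0.252,-0.252,-0.792],[0.294,-0.294,-0.924],[0.336,-0.336,-1.056],[0.378,-0.378,-1.188]]}'; python3 - <<'E'
from h import *
s=manip.sense();print(s["joints"]); print(rv([np.pi,0,yr+np.pi]),off(W(-7,8.5,150)))
E
```

```text
time: 19.95
tool_pos: [530.2, 212.5, 170.1]
tool_rot: [3.056, -0.112, 2.993]
contact_force: [-1.2, -0.1, 0.4]
finger_gap: 30.2
[ 0.30833696  0.34310035 -0.15581272  1.13496224  0.12582397  0.45734704]
[ 0.1020976  -0.09765371 -0.32045372] [-0.21 -0.22  1.99]
```

```bash
python3 -m creep '{"claw":[0.3,0.3,0.3,0.3,0.3,0.3],"offset":[[0,0,0],[0,0,0],[-0.1,-0.1,1],[-0.2,-0.2,2],[-0.2,-0.2,2],[-0.2,-0.2,2]],"rotation":[[0.042,-0.042,-0.132],[0.084,-0.084,-0.264],[0.102,-0.098,-0.32],[0.102,-0.098,-0.32],[0.102,-0.098,-0.32],[0.102,-0.098,-0.32]]}'; python3 - <<'E'
from h import *
s=manip.sense();print(s["tool_pos"],s["tool_rot"])
r=cam("wrist"); cv2.imwrite("pics/w16.png",r["color"][:,:,::-1])
print(proj(r,[W(-7,8.5,103)]),proj(r,[W(-80,11,102),W(66,11,102),W(-80,5,103),W(-80,16,96),W(66,16,96)]))
E
```

```text
time: 20.55
tool_pos: [529.8, 211.9, 149.5]
tool_rot: [3.141, -0.001, -2.976]
contact_force: [0.2, -0.4, -0.3]
finger_gap: 30.1
[529.75972564 211.85440424 149.50403506] [ 3.14147759e+00 -1.03288252e-03 -2.97561996e+00]
[[258.86890896 219.11541338]] [[263.23724306  94.10473532]
 [262.69940971 318.05154841]
 [252.21830926  94.16660182]
 [271.96527655  93.88429284]
 [269.76872585 312.4010882 ]]
```

View pics/w16.png

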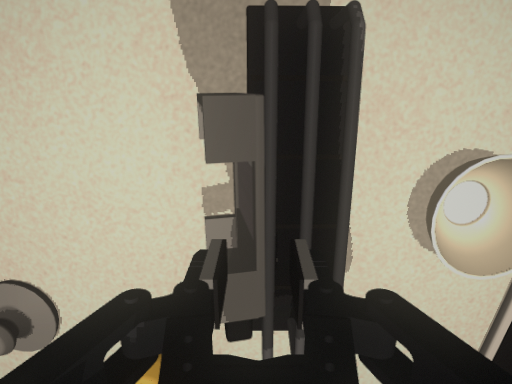

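```bash
python3 -m creep '{"claw":[0.3,0.3,0.3,0.3,0.3,0.3],"offset":[[0,0,2],[0,0,4],[0,0,4.8],[0,0,5.15],[0,0,5.15],[0,0,5.15]],"rotation":[[0,0,0],[0,0,0],[0,0,0],[0,0,0],[0,0,0],[0,0,0]]}';python3 -m creep '{"claw":[0.5,0.7,0.8,0.9,1,1,1],"offset":[[0,0,0],[0,0,0],[0,0,0],[0,0,0],[0,0,0],[0,0,0],[0,0,0]],"rotation":[[0,0,0],[0,0,0],[0,0,0],[0,0,0],[0,0,0],[0,0,0],[0,0,0]]}'; python3 - <<'E'
from h import *
s=manip.sense();print(s["tool_pos"],s["contact_force"])
r=cam("wrist"); cv2.imwrite("pics/w17.png",r["color"][:,:,::-1])
E
```

```text
time: 21.2
tool_pos: [530.8, 212.1, 99.2]
tool_rot: [3.141, 0.001, -2.976]
contact_force: [-0.2, -1.4, -0.2]
finger_gap: 30.1
time: 21.9
tool_pos: [531.1, 212.4, 99.7]
tool_rot: [3.141, 0.002, -2.976]
contact_force: [-1.0, 1.4, 5.7]
finger_gap: 2.9
[531.09382179 212.44033951  99.69347021] [-1.01591509  1.36618498  5.69419938]
```

View pics/w17.png

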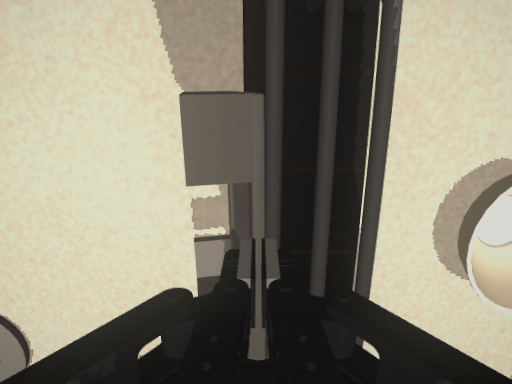

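```bash
python3 -m creep '{"claw":[1,1,1,1,1,1,1,1,1],"offset":[[0,-0.3,0],[0,-0.6,0],[0,-0.9,0],[0,-1.2,0],[0,-1.5,0],[0,-1.8,0],[0,-2.0,0],[0,-2.0,0],[0,-2.0,0]],"rotation":[[0,0,0],[0,0,0],[0,0,0],[0,0,0],[0,0,0],[0,0,0],[0,0,0],[0,0,0],[0,0,0]]}'; python3 - <<'E'
from h import *
s=manip.sense();print(s["tool_pos"],s["contact_force"])
r=cam("wrist"); cv2.imwrite("pics/w18.png",r["color"][:,:,::-1])
r=cam("scene"); crop(r,"s18.png",270,130,400,250,6)
E
```

```text
time: 22.85
tool_pos: [534.5, 193.3, 101.1]
tool_rot: [3.139, 0.003, -2.975]
contact_force: [-4.2, 0.5, 14.4]
finger_gap: 2.6
[534.5035032  193.31342904 101.14547594] [-4.21473071  0.47253712 14.3870869 ]
```

View pics/w18.png

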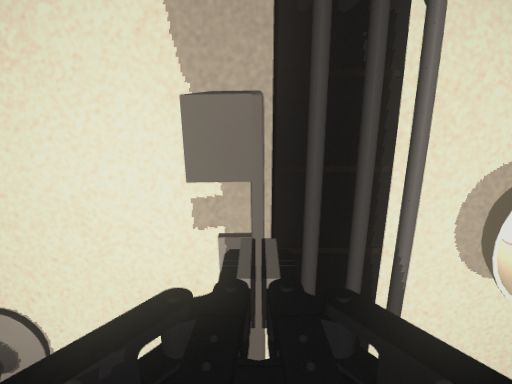

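View pics/s18.png

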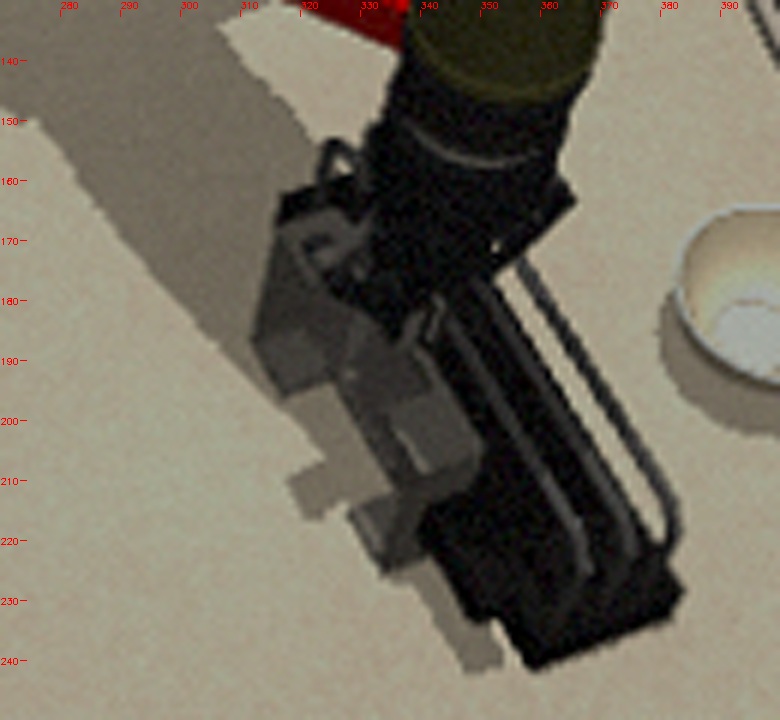

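```bash
python3 -m creep '{"claw":[0.8,0.6,0.4,0.3,0.3,0.3,0.3,0.3,0.3,0.3],"offset":[[0,0,0],[0,0,0],[0,0,0],[0,0,0],[0,0,-2],[0,0,-4],[0,-1,-6],[0,-3,-7],[0,-4,-7],[0,-4,-7]],"rotation":[[0,0,0],[0,0,0],[0,0,0],[0,0,0],[0,0,0],[0,0,0],[0,0,0],[0,0,0],[0,0,0],[0,0,0]]}'; python3 - <<'E'
from h import *
s=manip.sense();print(s["tool_pos"],s["contact_force"])
r=cam("wrist"); cv2.imwrite("pics/w19.png",r["color"][:,:,::-1])
r=cam("scene"); crop(r,"s19.png",270,130,400,250,6)
E
```

```text
time: 23.95
tool_pos: [540.9, 152.6, 170.5]
tool_rot: [3.139, 0.002, -2.977]
contact_force: [0.0, 0.2, -1.0]
finger_gap: 29.7
[540.94815155 152.6188787  170.53494449] [ 0.0111899   0.24304659 -1.00150499]
```

View pics/w19.png

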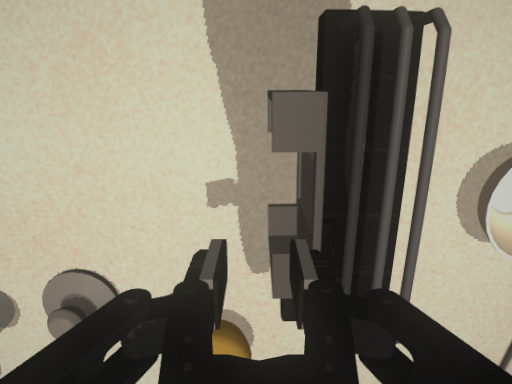

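View pics/s19.png

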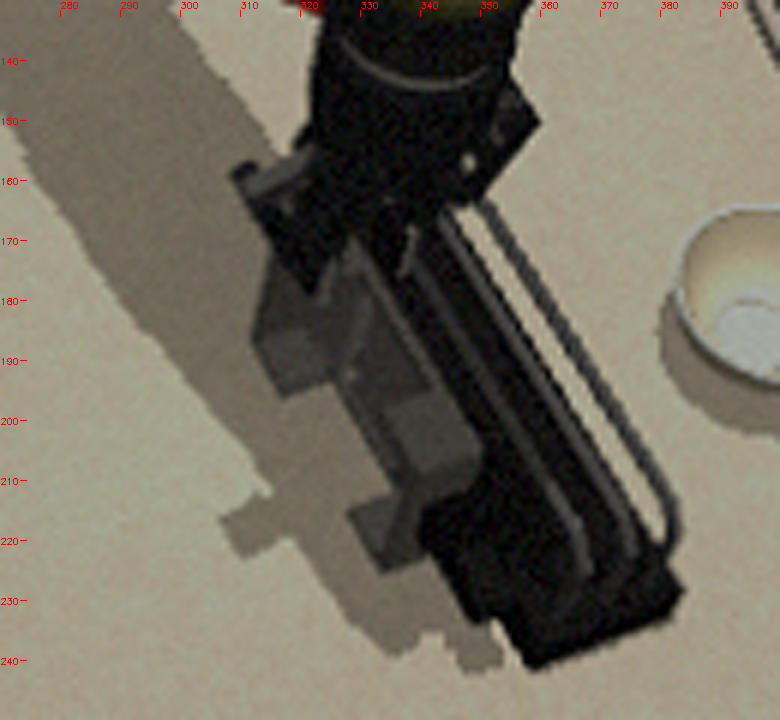

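```bash
python3 - <<'E'
from h import *
r=cam("wrist")
crop(r,"w19c.png",255,80,345,310,3)
f=lambda uv,z:[(round(float((p-F)@ex),1),round(float((p-F)@ey),1)) for p in unproj(r,uv,z)]
print("deck top",f([(327,92),(323,230)],104),"outer top",f([(273,92),(273,150)],104),"outer bottom",f([(269,100),(269,205),(272,297)],0))
print("foot top edge z30",f([(319,30),(316,85)],30),"z0",f([(319,30),(316,85)],0))
E
```

```text
deck top [(-80.1, -9.5), (9.9, -7.0)] outer top [(-80.0, -41.9), (-44.9, -41.5)] outer bottom [(-71.5, -40.8), (29.3, -40.1), (136.5, -36.0)]
foot top edge z30 [(-125.7, -3.3), (-84.4, -3.8)] z0 [(-130.2, 1.9), (-84.6, 1.2)]
```

View pics/w19c.png

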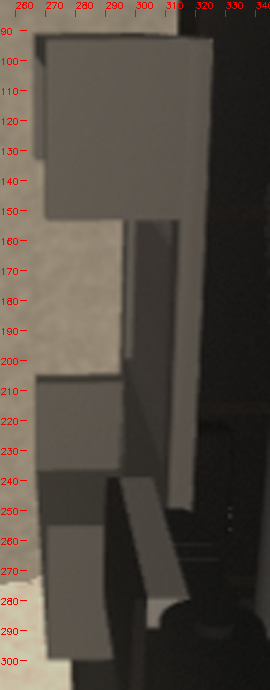

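The slicer is now upright: outer face top at −41.7, bottom at −40.5. It stands about 8–9 mm off the foot. I'll pinch it again, lift it 3 mm, move it to the foot and set it down.

```bash
python3 - <<'E'
from h import *
print(rv([np.pi,0,yr+np.pi]),off(W(-7,-10.5,125)),off(W(-7,-10.5,98.5)))
E
```

```text
[ 0.00288811  0.00094528 -0.0018337 ] [0.05 3.99 4.51] [0.06 3.98 7.16]
```

```bash
python3 -m creep '{"claw":[0.3,0.3,0.3,0.3,0.3,0.3,0.3],"offset":[[0,2.5,0],[0,4,1],[0,4,3.5],[0,4,6],[0,4,7.1],[0,4,7.1],[0,4,7.1]],"rotation":[[0,0,0],[0,0,0],[0,0,0],[0,0,0],[0,0,0],[0,0,0],[0,0,0]]}';python3 -c "
from h import *
s=manip.sense();print(s['tool_pos'],(s['tool_pos']-F)@ey,off(W(-7,-10.5,98)))"; python3 -m creep '{"claw":[0.5,0.7,0.8,0.9,1,1,1],"offset":[[0,0,0],[0,0,0],[0,0,0],[0,0,0],[0,0,0],[0,0,0],[0,0,0]],"rotation":[[0,0,0],[0,0,0],[0,0,0],[0,0,0],[0,0,0],[0,0,0],[0,0,0]]}'; python3 - <<'E'
from h import *
s=manip.sense();print(s["tool_pos"],s["contact_force"],(s['tool_pos']-F)@ey)
r=cam("wrist"); cv2.imwrite("pics/w20.png",r["color"][:,:,::-1])
E
```

```text
time: 24.8
tool_pos: [533.7, 193.8, 99.2]
tool_rot: [3.139, 0.001, -2.975]
contact_force: [0.5, 0.4, 0.1]
finger_gap: 30.0
[533.70133491 193.78385446  99.21134075] -10.092104328320053 [ 0.06 -0.04  0.12]
time: 25.5
tool_pos: [534.4, 193.9, 100.2]
tool_rot: [3.139, 0.002, -2.975]
contact_force: [-0.4, -0.7, 6.5]
finger_gap: 3.0
[534.39474899 193.92660264 100.20278982] [-0.41413532 -0.65842143  6.45952159] -10.067312233688323
```

View pics/w20.png

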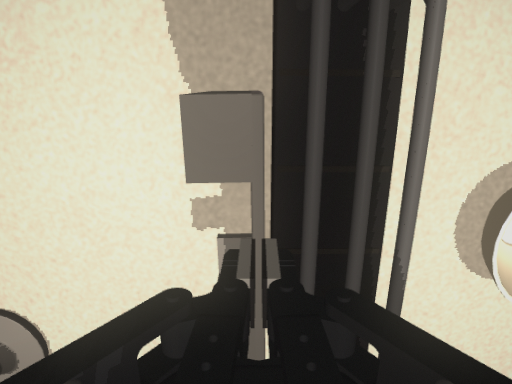

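```bash
python3 -m creep '{"claw":[1,1,1,1],"offset":[[0,0,-0.2],[0,0,-0.4],[0,0,-0.4],[0,0,-0.4]],"rotation":[[0,0,0],[0,0,0],[0,0,0],[0,0,0]]}'; python3 -m creep '{"claw":[1,1,1,1,1,1],"offset":[[0,0.2,0],[0,0.4,0],[0,0.6,0],[0,0.7,0],[0,0.7,0],[0,0.7,0]],"rotation":[[0,0,0],[0,0,0],[0,0,0],[0,0,0],[0,0,0],[0,0,0]]}'; python3 - <<'E'
from h import *
s=manip.sense();print(s["tool_pos"],s["contact_force"],(s['tool_pos']-F)@ey)
r=cam("wrist"); cv2.imwrite("pics/w21.png",r["color"][:,:,::-1])
r=cam("scene"); crop(r,"s21.png",270,130,400,250,6)
E
```

```text
time: 25.95
tool_pos: [533.8, 193.7, 103.6]
tool_rot: [3.139, 0.001, -2.975]
contact_force: [0.8, 0.6, -5.0]
finger_gap: 3.0
time: 26.55
tool_pos: [532.6, 200.6, 103.6]
tool_rot: [3.139, 0.001, -2.975]
contact_force: [0.4, 0.4, -5.7]
finger_gap: 3.1
[532.62165595 200.63293897 103.60892595] [ 0.40709555  0.37481286 -5.74877428] -3.1589129529247093
```

View pics/w21.png

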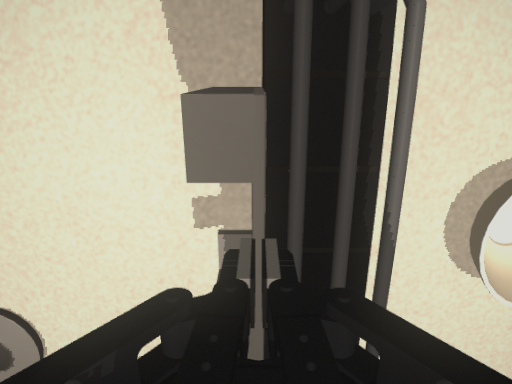

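View pics/s21.png

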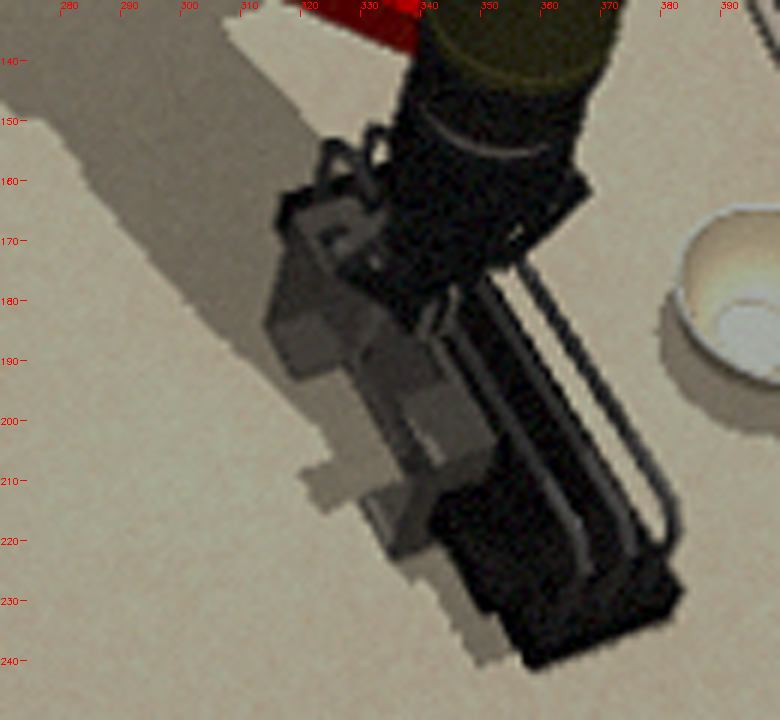

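```bash
python3 -m creep '{"claw":[1,1,1],"offset":[[0,0.1,0],[0,0.2,0],[0,0.2,0]],"rotation":[[0,0,0],[0,0,0],[0,0,0]]}'; python3 -m creep '{"claw":[1,1,1],"offset":[[0,0.1,0],[0,0.1,0],[0,0.1,0]],"rotation":[[0,0,0],[0,0,0],[0,0,0]]}'; python3 - <<'E'
from h import *
s=manip.sense();print(s["ft_torque"],s["contact_force"],(s['tool_pos']-F)@ey)
E
```

```text
time: 26.95
tool_pos: [532.3, 202.5, 103.7]
tool_rot: [3.139, 0.001, -2.975]
contact_force: [0.5, -0.3, -4.3]
finger_gap: 2.8
time: 27.25
tool_pos: [532.1, 203.5, 103.6]
tool_rot: [3.139, 0.001, -2.975]
contact_force: [-0.1, -0.7, -4.9]
finger_gap: 2.8
[-0.29434221  0.13948167 -0.02614708] [-0.07277326 -0.72532947 -4.93581068] -0.27847986399998714
```

```bash
python3 -m creep '{"claw":[1,1,1,1,1],"offset":[[0,0,0.1],[0,0,0.2],[0,-0.05,0.35],[0,-0.1,0.4],[0,-0.1,0.4]],"rotation":[[0,0,0],[0,0,0],[0,0,0],[0,0,0],[0,0,0]]}'; python3 - <<'E'
from h import *
s=manip.sense();print(s["ft_torque"],s["contact_force"],(s['tool_pos']-F)@ey)
r=cam("wrist"); cv2.imwrite("pics/w22.png",r["color"][:,:,::-1])
r=cam("scene"); crop(r,"s22.png",270,130,400,250,6)
E
```

```text
time: 27.75
tool_pos: [531.1, 202.7, 100.6]
tool_rot: [3.138, -0.0, -2.975]
contact_force: [-7.4, -2.3, 8.6]
finger_gap: 2.9
[-0.41254811  1.67367348 -0.00446745] [-7.44075893 -2.29772754  8.60026698] -0.8898643063436874
```

View pics/w22.png

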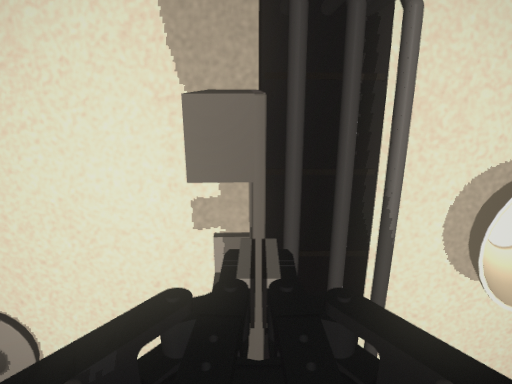

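View pics/s22.png

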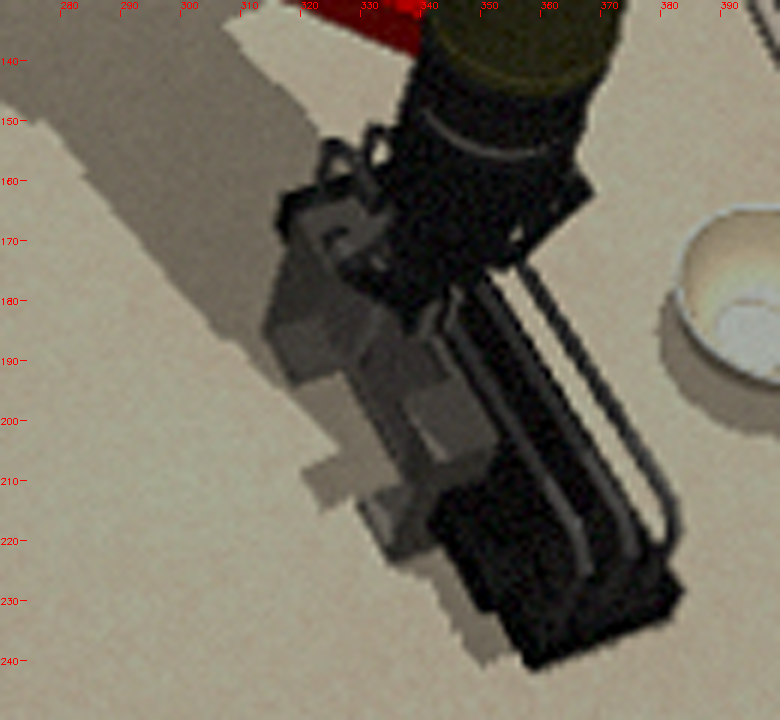

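```bash
python3 -m creep '{"claw":[1,0.85,0.7,0.5,0.3,0.3,0.3,0.3,0.3,0.3],"offset":[[0,-0.1,0],[0,-0.1,0],[0,-0.1,0],[0,-0.1,0],[0,-0.1,0],[0,-0.1,0],[0,-0.1,-2],[0,-0.5,-4],[0,-2,-6],[0,-3,-7]],"rotation":[[0,0,0],[0,0,0],[0,0,0],[0,0,0],[0,0,0],[0,0,0],[0,0,0],[0,0,0],[0,0,0],[0,0,0]]}'; python3 - <<'E'
from h import *
s=manip.sense();print(s["ft_torque"],s["contact_force"],(s['tool_pos']-F)@ey)
r=cam("wrist"); cv2.imwrite("pics/w23.png",r["color"][:,:,::-1])
r=cam("scene"); crop(r,"s23.png",270,130,400,250,6)
E
```

```text
time: 28.85
tool_pos: [537.2, 172.7, 172.3]
tool_rot: [3.138, 0.002, -2.975]
contact_force: [0.5, -0.2, 0.4]
finger_gap: 30.1
[ 1.07376532e-05 -3.02507922e-02  2.81067491e-03] [ 0.54091399 -0.17415632  0.36520538] -31.458393819864643
```

View pics/w23.png

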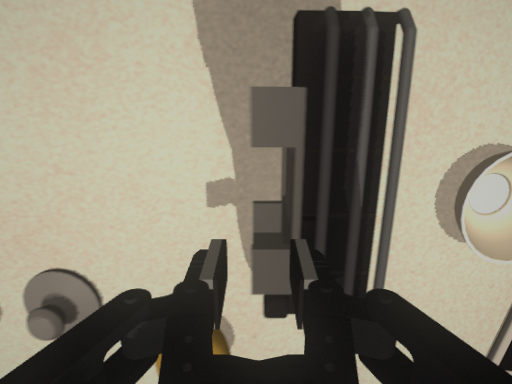

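View pics/s23.png

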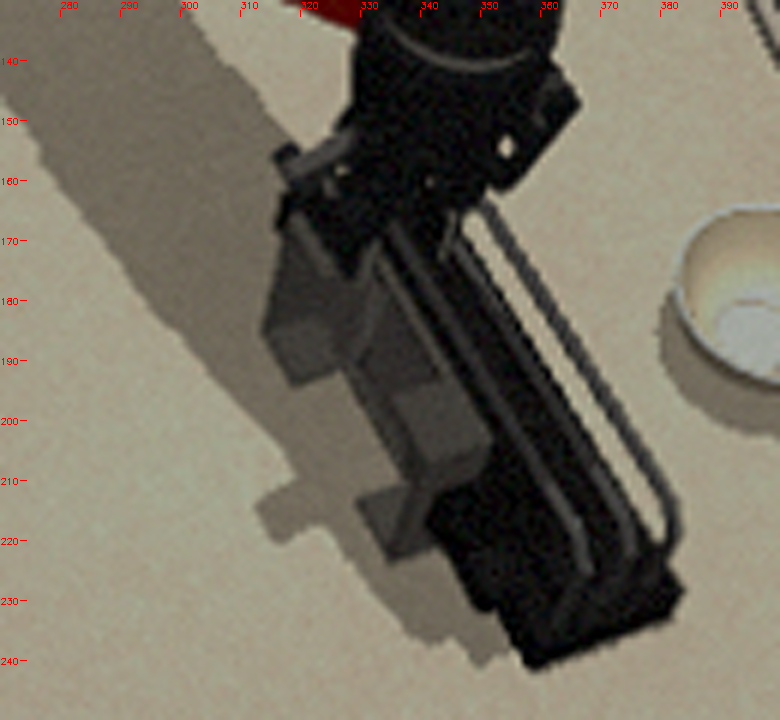

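Standing free now. I'll retreat up and towards the robot's right for a clear final check.

```bash
python3 -m creep '{"claw":[0.3,0.3,0.3,0.3,0.3,0.3,0.3,0.3],"offset":[[0,-2,-4],[0,-5,-8],[0,-10,-10],[0,-15,-10],[0,-20,-10],[0,-25,-10],[0,-25,-10],[0,-25,-10]],"rotation":[[0,0,0],[0,0,0],[0,0,0],[0,0,0],[0,0,0],[0,0,0],[0,0,0],[0,0,0]]}'; python3 - <<'E'
from h import *
r=cam("wrist"); cv2.imwrite("pics/w24.png",r["color"][:,:,::-1])
r=cam("scene"); crop(r,"s24.png",250,130,400,250,5)
r=cam("top"); crop(r,"t24.png",125,110,260,240,5)
E
```

```text
time: 29.75
tool_pos: [578.0, -75.7, 269.6]
tool_rot: [3.137, 0.001, -2.979]
contact_force: [-0.4, 0.3, 0.3]
finger_gap: 30.3
```

View pics/s24.png

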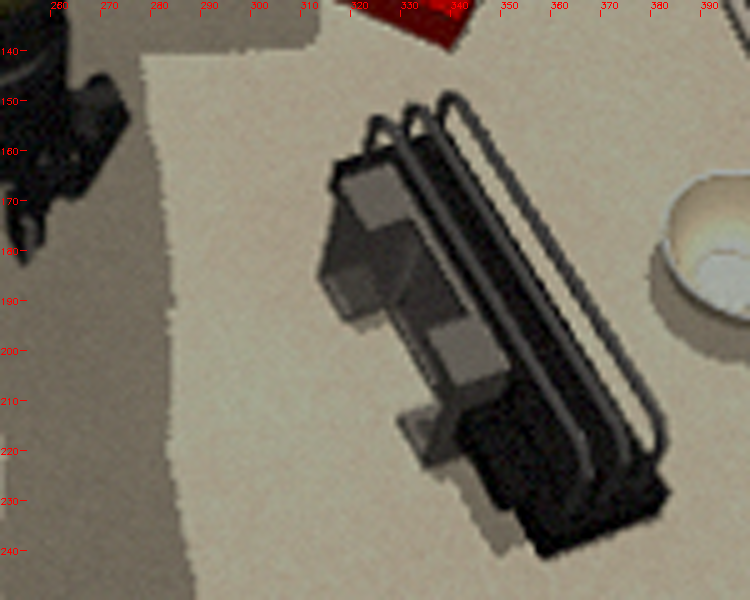

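View pics/t24.png

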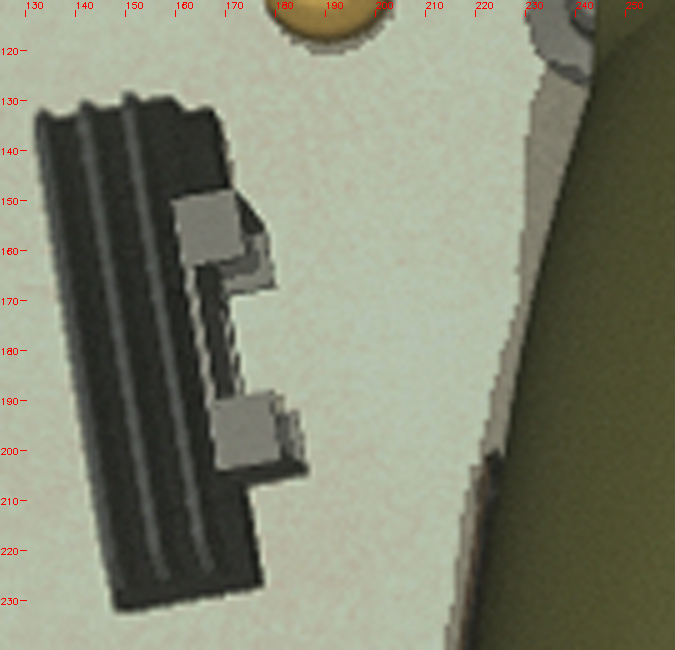

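View pics/w24.png

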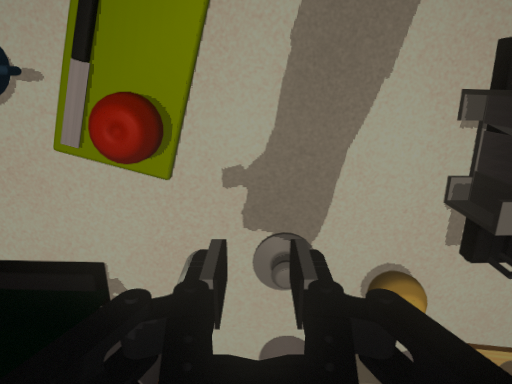

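```bash
python3 - <<'E'
from h import *
from scipy.optimize import least_squares
ez=np.array([0,0,1.])
def pts(p,L):
    a0,b0,yaw,be=p; L=np.array(L,float); b=L[:,1]-34; c=L[:,2]
    B=b*np.cos(be)+c*np.sin(be); C=-b*np.sin(be)+c*np.cos(be)
    A=L[:,0]*np.cos(yaw)-B*np.sin(yaw); B2=L[:,0]*np.sin(yaw)+B*np.cos(yaw)
    return F+np.outer(a0+A,ex)+np.outer(b0+B2,ey)+np.outer(C,ez)
t=cam("top");s=cam("scene")
o1=(t,[[73,34,104],[-73,34,104],[73,0,104],[-73,0,104],[-73,0,0]],[(159,150),(168,204),(172,147.5),(181,200.5),(186.5,203.5)])
o2=(s,[[73,34,104],[-73,34,104],[73,0,104],[-73,0,104],[73,0,0],[-73,0,0]],[(350,201),(330,163),(340,207),(320.5,168),(334.5,223.5),(315,186)])
res=lambda p,ob:np.concatenate([(proj(r,pts(p,L))-uv).ravel() for r,L,uv in ob])
for ob in ([o1],[o2],[o1,o2]):
    q=least_squares(res,[0,0,0,0],args=(ob,),x_scale=[10,10,.1,.1]);print(q.x.round(3),res(q.x,ob).round(1))
# foot edge in each view: check predicted
print(proj(t,[W(-140,0,0),W(-90,0,0),W(140,0,0)]).round(1),proj(s,[W(-140,0,30),W(140,0,0)]).round(1))
E
```

```text
[-9.279e+00 -3.807e+00 -2.000e-03  6.000e-03] [-0.  -0.6  0.2 -0.4 -0.4 -0.5  0.   0.7  0.2  0.9]
[-6.617  2.08  -0.053 -0.028] [ 1.5  2.8 -0.4 -0.6  0.2  0.5 -1.7 -2.4  0.2  0.8  0.2 -1.6]
[-7.928 -0.859 -0.021 -0.013] [ 0.  -1.1 -0.7 -0.7 -0.3 -0.8 -0.9  0.6 -1.4  1.   1.6  2.3 -1.7 -0.6
  0.5  0.2 -2.8 -2.2 -0.   0.7 -1.4 -1.2]
[[177.1 227. ]
 [174.  209.6]
 [160.3 131.1]] [[316.2 161.6]
 [357.9 241.9]]
```

```bash
python3 - <<'E'
from h import *
r=cam("wrist")
T=np.eye(4);T[:3,:3]=rot([3.138,.002,-2.975]);T[:3,3]=[537.2,172.7,172.3];M=T@np.array(r["T_tool_cam"]);r["o"],r["Rm"]=M[:3,3],M[:3,:3]
f=lambda uv,z:[(round(float((p-F)@ex),1),round(float((p-F)@ey),1)) for p in unproj(r,uv,z)]
print("outer top",f([(251,88),(252,146)],104),"deck top",f([(307,88),(303,230)],104),"outer bottom block z8",f([(253,201),(253,246)],8),"z0",f([(253,201)],0))
print("foot z0 edge",f([(295,20),(292,84)],0),"z30",f([(295,20)],30))
im=cv2.imread("pics/w23.png")[70:320,220:330];cv2.imwrite("pics/w23c.png",cv2.resize(im,None,fx=2.4,fy=2.4,interpolation=cv2.INTER_CUBIC))
E
```

```text
outer top [(-82.2, -35.8), (-46.9, -35.4)] deck top [(-82.2, -2.0), (11.0, -0.8)] outer bottom block z8 [(23.4, -36.4), (71.8, -36.7)] z0 [(26.2, -36.5)]
foot z0 edge [(-138.2, 0.6), (-85.2, -0.7)] z30 [(-132.9, -2.6)]
```

View pics/w23c.png

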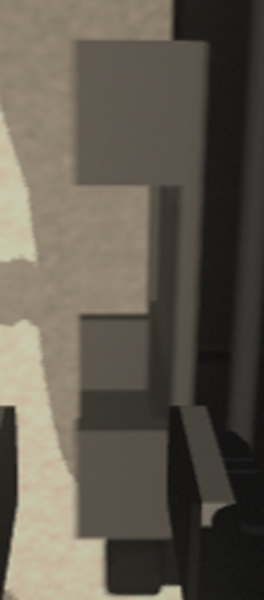

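The gap is about 2 mm, the slicer is upright and parallel, and it is about 9 mm short of the rack's middle. The dial faces the rack, so I'll check it from the rack's far side with the wrist camera.

```bash
python3 - <<'E'
from h import *
print(off([530,320,270]))
q=R.from_euler('z',1.564)*R.from_euler('y',-.6);v=q.as_rotvec();print(v,(v/12).round(3))
E
```

```text
[-1.79 39.58  0.26]
[ 0.46793066 -0.47112172  1.51269261] [ 0.039 -0.039  0.126]
```

```bash
python3 -m creep '{"claw":[0.3,0.3,0.3,0.3,0.3,0.3,0.3,0.3,0.3,0.3],"offset":[[-0.2,4.5,-0.5],[-0.4,9,-1],[-0.6,13.5,-1],[-0.8,18,-1],[-1,22,-1],[-1.2,26,-1],[-1.4,30,-1],[-1.6,34,-1],[-1.8,38,-1],[-1.8,39.5,-1]],"rotation":[[0.039,-0.039,0.126],[0.078,-0.078,0.252],[0.117,-0.117,0.378],[0.156,-0.156,0.504],[0.195,-0.195,0.63],[0.234,-0.234,0.756],[0.273,-0.273,0.882],[0.312,-0.312,1.008],[0.351,-0.351,1.134],[0.39,-0.39,1.26]]}'; python3 - <<'E'
from h import *
print(manip.sense()["joints"])
r=cam("wrist"); cv2.imwrite("pics/w25.png",r["color"][:,:,::-1])
E
```

```text
time: 31.05
tool_pos: [528.7, 323.6, 282.7]
tool_rot: [-3.058, 0.485, 2.096]
contact_force: [0.0, -0.0, 0.0]
finger_gap: 30.3
[ 0.78022892  0.50506497  0.25426549  1.54118322 -0.44315984  1.89629091]
```

View pics/w25.png

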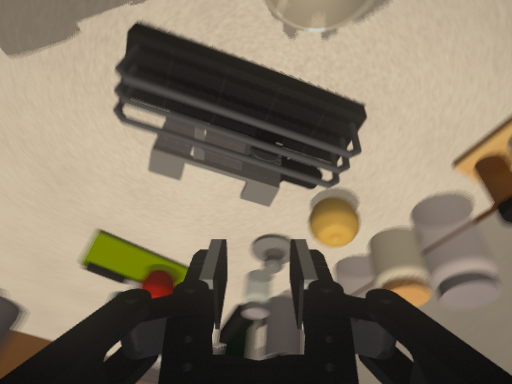

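```bash
python3 -m creep '{"claw":[0.3,0.3,0.3,0.3],"offset":[[0,0,2],[0,0,4],[0,0,4],[0,0,4]],"rotation":[[0,-0.05,0],[0,-0.1,0],[0,-0.1,0],[0,-0.1,0]]}'; python3 - <<'E'
from h import *
r=cam("wrist"); u,v=proj(r,[W(43,10,52)])[0];print(u,v)
cv2.imwrite("pics/w26.png",r["color"][:,:,::-1]); u,v=int(u),int(v)
u0=max(u-100,0);v0=max(v-75,0);crop(r,"w26c.png",u0,v0,u0+190,v0+150,4)
E
```

```text
time: 31.5
tool_pos: [533.3, 308.4, 244.0]
tool_rot: [-3.047, 0.586, 2.105]
contact_force: [0.1, 0.2, 0.2]
finger_gap: 29.8
272.13503175197627 138.08261389123226
```

View pics/w26c.png

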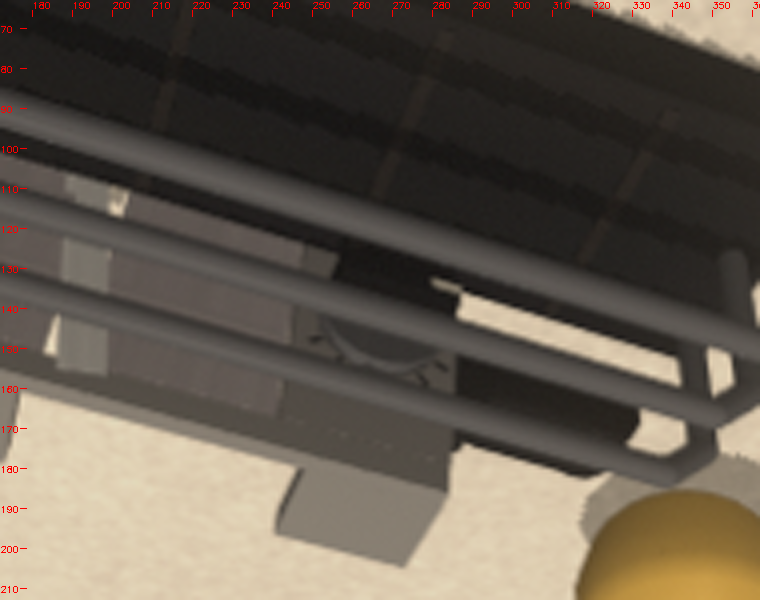

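```bash
python3 - <<'E'
from h import *
r=cam("wrist")
for d in (0,.15,.3):
  for sg in (1,-1): print(d,sg,[proj(r,[W(-9+50+17*np.cos(d),19,52+sg*17*np.sin(d))]).round(1).tolist(), proj(r,[W(-9+50-17*np.cos(d),19,52-sg*17*np.sin(d))]).round(1).tolist()])
E
```

```text
0 1 [[[287.6, 135.4]], [[257.0, 126.1]]]
0 -1 [[[287.6, 135.4]], [[257.0, 126.1]]]
0.15 1 [[[287.4, 136.9]], [[257.4, 124.5]]]
0.15 -1 [[[287.5, 133.7]], [[257.0, 127.7]]]
0.3 1 [[[286.8, 138.4]], [[258.1, 123.1]]]
0.3 -1 [[[287.0, 132.0]], [[257.3, 129.5]]]
```

```bash
python3 -m creep '{"claw":[0.3,0.3,0.3,0.3],"offset":[[0,0,3],[0,0,6],[0,0,6.5],[0,0,6.5]],"rotation":[[0,-0.08,0],[0,-0.16,0],[0,-0.2,0],[0,-0.2,0]]}'; python3 - <<'E'
from h import *
r=cam("wrist"); u,v=proj(r,[W(43,19,52)])[0];print(u,v)
u,v=int(u),int(v)
im=r["color"][v-30:v+40,u-45:u+45,::-1].astype(float); im=np.clip(im*2.2,0,255).astype(np.uint8)
im=cv2.resize(im,None,fx=8,fy=8,interpolation=cv2.INTER_CUBIC)
for d,c in ((0,(0,255,0)),(.15,(0,0,255)),(-.15,(255,0,0))):
    P=proj(r,[W(-9+50+17*np.cos(d),19,52+17*np.sin(d)),W(-9+50-17*np.cos(d),19,52-17*np.sin(d))])
    P=((P-[u-45,v-30])*8).astype(int); [cv2.circle(im,tuple(map(int,p)),4,c,1) for p in P]
cv2.imwrite("pics/w27c.png",im)
E
```

```text
time: 32.0
tool_pos: [546.8, 274.2, 190.8]
tool_rot: [-3.032, 0.785, 2.129]
contact_force: [-0.5, 0.5, 0.4]
finger_gap: 30.2
279.4534987630372 108.80352924421696
```

View pics/w27c.png

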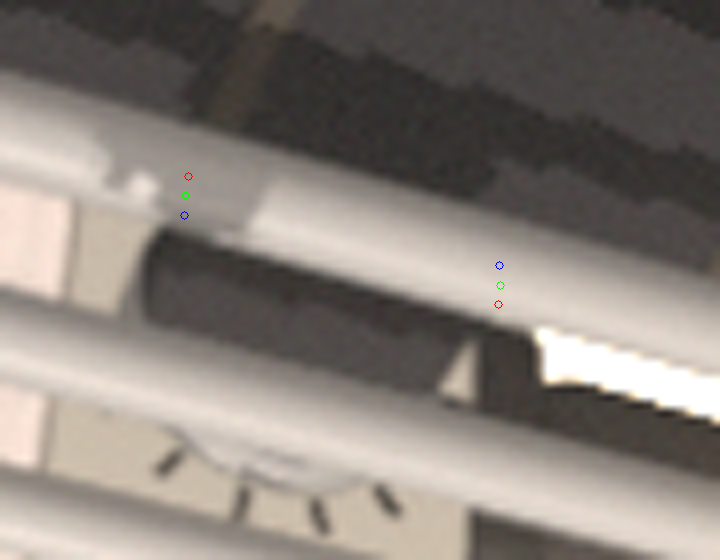

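The bar runs parallel to the hoops and its pointer is at the handle end, so the dial is still at zero. The slicer stands free and nothing is touching it. Handing in.

```bash
python3 -c "
from plant import manip
s=manip.sense();print(s['time'],s['contact_force'],manip.job_done())"
```

```text
the job is handed in; nothing more can be done
32.05 [-0.11167393  1.08656314  0.46430811] None
```

I put the hand slicer away and handed the job in at 32 s; no verdict is reported. I turned the dial back to its zero stop with the slicer lying down, slid it to the rack by the handle, and tipped it up by the lip with its deck facing the rack.

**Correction after tipping:** it first came to rest leaning about 11° against the outer hoop. I pinched the deck edge from above, stood it upright, lifted it about 4 mm, moved it about 9 mm to the foot and set it down. The lift means that last bit was carried, not slid.

**Last checks:**
- **Standing:** upright, with lean under about 1.5°, and parallel to the foot within about 0.02 rad.
- **Position:** about 2 mm from the foot and about 8 mm short of the rack's middle. The views disagreed on the gap. The wrist camera gave about 2 mm, the top camera about 4 mm, and the scene camera put it slightly into the foot, with larger fit errors.
- **Dial:** at zero, seen through the hoops. The bar lies along the slicer with its pointer at the handle end, to within about 0.1 rad.
- **Other things:** I did not touch the apples, jar, bowl, mug or food holder. The apples, food holder and bowl stood where they were in the last wide pictures. I did not re-measure any of them.

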